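# Pack the lens cases and lock the transit cradle with its wedge

### The arm

A 7-joint arm with a two-finger parallel gripper is mounted at the origin on the work surface. World frame = base frame: x ahead of the robot, y to its left, z up, the work surface at z = 0. Lengths are in mm, angles in rad, forces in N, time in s.
With the tool pointing down it reaches from about 400 to 850 mm from the base axis. Payload 4.4 kg.
Tool frame: the origin (TCP) lies midway between the tips of the shut fingers; the grasp point (between the pads) lies 19 mm behind it; y points along the fingers, z is the direction in which the jaws open and shut, and the axes are right-handed (so a half turn about y gives the same grasp; the last joint's range is limited). The gripper opens to 94 mm and grips with 3 to 60 N. Pads are 16 mm wide; open, the fingers measure 119 mm over their backs; the gripper's body (75 mm by 177 mm) begins 78 mm behind the grasp point.
Start: joints at [-0.066, 0.628, 0.038, 1.517, -0.027, 0.996, -0.02], TCP at [650.014, 0.028, 205.478] pointing down, gripper open.
Joint ranges: [-3.06, 3.06], [-0.37, 2.12], [-1.25, 1.32], [0.18, 2.47], [-1.1, 4.24], [0.23, 1.98], [-2.94, 2.94]. Speed limits (rad/s): [2.57, 2.57, 3.14, 3.14, 3.14, 3.14, 3.14].

### API

Orientations are given as [roll, pitch, yaw] about the fixed x, y, z axes, in that order (R = Rz(yaw) Ry(pitch) Rx(roll)).
In Python, from workcell import manip, eyes gives the robot as it stands.
- The arm moves only by the shell command python3 -m inch 'ROWS' [OPENING]. ROWS is JSON, one flat list of numbers, 6 for each row, row after row: the shift along the tool's x, y, z each as a share of 0.03 m, from -1 to 1, then the turn, a rotation vector about the tool's x, y, z each as a share of 6 degrees, from -1 to 1. In form: [dx, dy, dz, ax, ay, az, dx, dy, dz, ax, ay, az, ...]. A call has 1 to 10 rows; each row shifts and turns the commanded pose from where the row before left it, along the tool's axes as they then stand; what a row does not reach is not made up. A row lasts 1/12 s, in which the tool goes at most 41.7 mm and 7.16 degrees, less where a joint would pass 70% of its speed; a pose out of reach is approached as far as the arm can. A call with a number of a shift or a turn outside -1 to 1 is refused whole. A call with a gripper value outside its range is refused whole. OPENING is the opening, from -1 (shut) to 1 (fully open), so that 0 is half open, set as the call begins (- or left out, the last holds). The fingers move at their own pace and stop on an object; the grip force is fixed at half the most. Time passes only in rows, so rows that do not move let the fingers close. It gives the time, the measured TCP pose, the force and the opening at its end, in the units of the state.
- manip.state(): the state, without advancing time (a new reading comes with each control period).
- eyes.grab_frame(name): name is "scene" or "side" or "wrist"; returns the picture (480x640x3 uint8, red, green, blue); there is no depth.
- eyes.calibration(name): a dict with "intrinsics" (3x3 intrinsics, pixels), "world_from_camera" (4x4, takes a point from camera to world coordinates). Camera axes: x right, y up, looking along -z (the intrinsics and any distortion apply to the point x, -y, -z); pixel columns grow to the right and rows downward; lengths in mm; the calibration is good to about 2 mm. The wrist camera is an equidistant fisheye: a pixel r from the principal point sees the ray r / f radians off the axis. A picture is of the moment at which its call begins: read the wrist's pose just before it. calibration takes no time and is no camera call; for the wrist camera it gives the pose at the moment of the call.
- manip.job_done(): hands the job in, once; it reports no verdict.
The state is a dict: "t": time; "joint_positions": joint angles; "qd": joint speeds; "joint_efforts": joint torques, N m; "position": TCP position; "tool_rot": TCP orientation; "ft_force": force on the tool from outside, world axes, zero at the start; "wrist_torque": the same for the moment, N m; "gripper_width": opening from 0.0 (shut) to 1.0 (fully open).
Only numpy, scipy, OpenCV 4.12 (cv2) and the standard library are available. Lean on these libraries where they do the work, as an engineer would, in place of code of your own. Each camera call takes 0.05 s, during which the arm holds its last target.

### The job

Pack the transit cradle for the visit to another clinic: lay the hand-held scope in its two forks, and stand every lens case there is in the row, making the row up to four pieces with wooden blanks where there are fewer cases. Close the row up against the spring-loaded end plate, then drive the wooden wedge, thin end first, straight flank to the row, into the gap beside the cheek with a firm push of some 15 to 20 N, so that the row is locked tight and stays so, the end plate pressed in by a good 2 mm. Let go of everything and leave the bottle, the tissue box and the cup alone.

Things in the scene. Friction and masses are not known exactly. Their poses are not given: they have to be found in the camera images.
- cradle: Aluminium transit cradle, fixed; smooth 8 mm base plate. Origin: under the plate at the row's middle; lengths mm in its frame. Pieces stand on the plate side by side along y, long side along x, centred on x = 0 between lips at x = -59 and +59, 14 mm above the plate. The row starts at the end plate (y = +100), and four pieces take it to y = -60; beyond is the wedge's lane, open in front (-x) and behind.
- endplate (a joint): Spring-loaded steel end plate on which the row bears, 116 mm wide, 44 mm high, in front of the fixed end wall: how far it is pressed in towards +y of the cradle, m, 0 (free) to 0.008 (stop). The spring takes 2 N per mm. Pressed in 2 mm or more by the wedge the row is tight; a 15 to 20 N push on the wedge gives some 3 to 5 mm.
- row_end (a point): Point on the end plate's face towards the row, at the level of the base plate's top: cradle frame (0, +100, 8) mm when the plate is free; it moves with the plate. Same axes as the cradle. The fixed end wall behind it is at y = 117 to 123, top at z = 53.
- forks (a point): Middle between the two black forks beyond the end wall, at saddle height: cradle frame (0, +158, 20) mm. The forks stand at x = -32 and +32 from here, each 12 mm thick along x: a flat saddle between two prongs 39 mm apart that rise 26 mm above it. The handset lies in both, along the cradle's x, either way round.
- cheek: Slanted cheek, a fixed bar with the cradle's origin and axes (mm): x = -61 to +64, top at z = 42. Its inner face, 9.5 degrees off x, is at y = -93.3 for x = -60, -83.3 for x = 0, -73.3 for x = +60: beside a full row the lane narrows from 33 to 13 mm. The plate under it runs out to x = -145. The wedge's middle comes to x = -55, y = -76 as it first touches; from there it goes 6 mm deeper per mm that the row moves.
- wedge_mid (a point): Wooden wedge lying flat, 34 mm high, 0.13 kg. Point: half-way up; x to the thin end, z up. From x = -75 to +75: straight flank at y = +16; tapered flank from y = -4 at the thin end (20 thick) to y = -29 at the thick end (45 thick); a 36 mm wide butt ends it at x = -87. Upright tab, 26 mm along x by 18 along y, centred at x = -60, y = -6, from the wedge's top (17 above this point) to 51 above it.
- wedge: The same wooden wedge, with the origin on its underside, 17 mm below wedge_mid, same axes. Pushed in tight, it holds itself by friction between the row and the cheek.
- handset_mid (a point): Hand-held scope lying down: black round handle, 32 mm diameter, with a white square head 32 x 32 mm, 30 long, at its +x end; 152 mm overall, 0.18 kg. Point: on its axis, half-way along, where to grip it across; x is its long axis. Seated in the forks this point is 16 mm above the saddles.
- drops: Bystander: small white bottle, 42 mm diameter, 100 mm tall. Leave alone.
- tissues: Bystander: white tissue box, 90 x 200 x 70 mm. Leave alone.
- cup: Bystander: white cup, 72 mm diameter, 90 mm tall. Leave alone.
- case1_mid (a point): Lens case (two to four are there): white plastic box, two lens windows on top, black tab; 110 mm long (x), 40 thick (y), 45 high, plus an upright pull tab on the middle of its top, 14 mm along x, 34 along y, reaching 81 mm above the underside. About 0.12 kg. Point: centre line, 40 mm above the underside (tab middle is 22 mm above it).
- case2_mid (a point): Lens case (two to four are there): white plastic box, two lens windows on top, black tab; 110 mm long (x), 40 thick (y), 45 high, plus an upright pull tab on the middle of its top, 14 mm along x, 34 along y, reaching 81 mm above the underside. About 0.12 kg. Point: centre line, 40 mm above the underside (tab middle is 22 mm above it).
- case3_mid (a point): Lens case (two to four are there): white plastic box, two lens windows on top, black tab; 110 mm long (x), 40 thick (y), 45 high, plus an upright pull tab on the middle of its top, 14 mm along x, 34 along y, reaching 81 mm above the underside. About 0.12 kg. Point: centre line, 40 mm above the underside (tab middle is 22 mm above it).
- case4_mid (a point): Lens case (two to four are there): white plastic box, two lens windows on top, black tab; 110 mm long (x), 40 thick (y), 45 high, plus an upright pull tab on the middle of its top, 14 mm along x, 34 along y, reaching 81 mm above the underside. About 0.12 kg. Point: centre line, 40 mm above the underside (tab middle is 22 mm above it).
- blank1_mid (a point): Blank (always two): plain wooden block, same shape and size as a lens case: 110 mm long (x), 40 thick (y), 45 high, plus an upright pull tab on the middle of its top, 14 mm along x, 34 along y, reaching 81 mm above the underside. About 0.12 kg. Point: centre line, 40 mm above the underside (tab middle is 22 mm above it).
- blank2_mid (a point): Blank (always two): plain wooden block, same shape and size as a lens case: 110 mm long (x), 40 thick (y), 45 high, plus an upright pull tab on the middle of its top, 14 mm along x, 34 along y, reaching 81 mm above the underside. About 0.12 kg. Point: centre line, 40 mm above the underside (tab middle is 22 mm above it).
There are look-alikes about, which are no part of the job. What is shaped like the part that bears case4_mid but purple is not meant.

How it is judged:
By the outcome, as a careful person would: the job done as asked, in the order asked, and still so for the second after the job is handed in, with the robot touching nothing.
Of case1, case2, case3, case4 only 2 to 4 are there at a start; the rules pass over those that are not, and their reading is None.
At some moment in a run one of case1, case2, case3, case4, wedge, handset may be knocked a few centimetres aside while the robot is not near it.
Once in a run the grip may slacken for a moment while it holds something.
It also fails if it takes over 210 s, if anything falls off the work surface, if the arm or the gripper's body presses on something with over 40 N, if the wrist force passes 120 N, or if a joint passes its speed limit or range.

## Working session

There is one attempt and no reset: what is moved stays moved. The work goes in short steps, Python scripts to look and compute and a shell command to move; the robot and the scene stay as the last step left them, time stands still between calls to the robot, and variables do not carry over. Pictures are saved under pics/ and viewed, and the job is handed in when it is done.

```bash
ls -la; mkdir -p pics; cat > h.py <<'E'
import numpy as np, cv2
from workcell import manip, eyes
def snap(cam,fn):
    c=eyes.calibration(cam); im=eyes.grab_frame(cam)
    cv2.imwrite('pics/'+fn,cv2.cvtColor(np.asarray(im),cv2.COLOR_RGB2BGR)); np.savez('pics/'+fn+'.npz',K=c['intrinsics'],T=c['world_from_camera'])
    return im,c
E
python3 - <<'E'
from h import *
print(manip.state())
for c in ['scene','side','wrist']:
    im,k=snap(c,c+'0.png'); print(c,k)
E
```

```text
total 12
drwxr-xr-x  3 agent agent 4096 Dec  6 06:59 .
drwxr-xr-x 23 root  root  4096 Dec  6 06:59 ..
drwxr-xr-x  2 agent agent 4096 Dec  6 06:59 pics
{'t': 0.0, 'joint_positions': array([-0.06581532,  0.62932433,  0.03844934,  1.51833045, -0.02697772,
        0.9963236 , -0.01997518]), 'qd': array([ 0.00149915, -0.00080479, -0.00011511, -0.00092638, -0.00045886,
        0.00078726,  0.00098202]), 'joint_efforts': array([ 1.05774864e-04, -5.49729431e+01,  1.14371493e+00, -1.86633307e+01,
       -5.21096285e-02,  2.37884105e-02,  1.36332897e-04]), 'position': array([6.49341020e+02, 2.77740268e-02, 2.04580420e+02]), 'tool_rot': array([-1.57266330e+00, -4.58900043e-05, -1.57074914e+00]), 'ft_force': array([-0.25069125, -0.01140341, -0.10207436]), 'wrist_torque': array([-0.0215983 , -0.04548812,  0.01416367]), 'gripper_width': 0.9953189822042144}
scene {'intrinsics': array([[482.15264679,   0.        , 316.82823336],
       [  0.        , 482.15264679, 235.38215565],
       [  0.        ,   0.        ,   1.        ]]), 'world_from_camera': array([[-8.28406069e-01, -3.96656266e-01,  3.954
[... 670 characters left out ...]
.35618192e-02,  6.93191529e-01,  7.20625826e-01,
         8.57164903e+02],
       [ 0.00000000e+00,  0.00000000e+00,  0.00000000e+00,
         1.00000000e+00]])}
wrist {'intrinsics': array([[371.64829954,   0.        , 321.11852899],
       [  0.        , 371.64829954, 238.67298566],
       [  0.        ,   0.        ,   1.        ]]), 'world_from_camera': array([[ 9.99999402e-01, -8.90947217e-04,  6.34536927e-04,
         6.49404064e+02],
       [ 6.83456650e-04,  9.61879805e-01,  2.73471704e-01,
         8.03823094e+01],
       [-8.53997109e-04, -2.73471107e-01,  9.61879839e-01,
         3.85200981e+02],
       [ 0.00000000e+00,  0.00000000e+00,  0.00000000e+00,
         1.00000000e+00]])}
```

View pics/scene0.png

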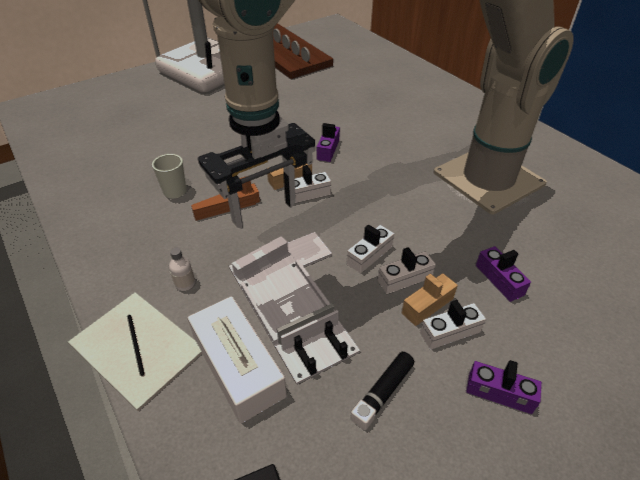

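View pics/side0.png

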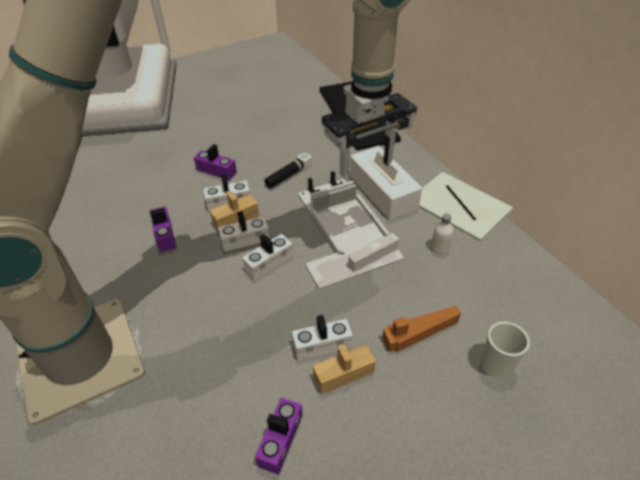

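View pics/wrist0.png

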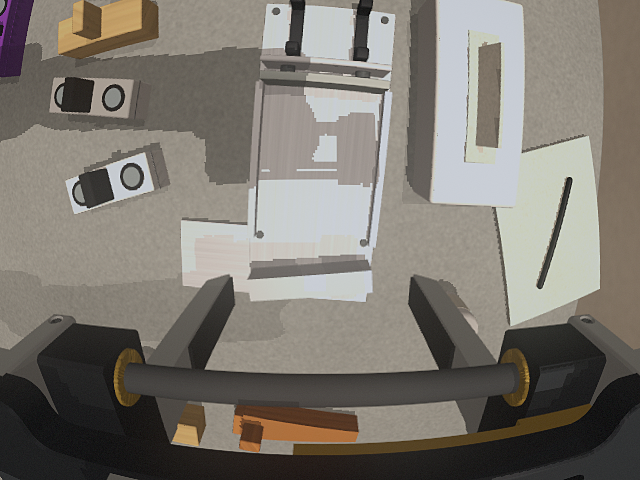

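```bash
cat >> h.py <<'E'
def ray(px,K,T,fish=False):
    px=np.atleast_2d(np.asarray(px,float)); a=(px[:,0]-K[0,2])/K[0,0]; b=(px[:,1]-K[1,2])/K[1,1]
    if fish:
        r=np.hypot(a,b)+1e-12; s=np.sin(r)/r; d=np.stack([a*s,-b*s,-np.cos(r)],1)
    else: d=np.stack([a,-b,-np.ones_like(a)],1)
    return T[:3,3],d@T[:3,:3].T
def onplane(fn,px,z):
    c=np.load('pics/'+fn+'.npz'); o,d=ray(px,c['K'],c['T'],'wrist' in fn)
    return o+d*((z-o[2])/d[:,2])[:,None]
def proj(fn,P):
    c=np.load('pics/'+fn+'.npz'); P=np.atleast_2d(np.asarray(P,float)); q=(P-c['T'][:3,3])@c['T'][:3,:3]
    x,y,z=q[:,0],-q[:,1],-q[:,2]
    if 'wrist' in fn:
        r=np.hypot(x,y)+1e-12; th=np.arctan2(r,z); x,y=x/r*th,y/r*th
    else: x,y=x/z,y/z
    return np.stack([x*c['K'][0,0]+c['K'][0,2],y*c['K'][1,1]+c['K'][1,2]],1)
def crop(fn,x0,y0,x1,y1,s,out):
    im=cv2.imread('pics/'+fn)[y0:y1,x0:x1]; im=cv2.resize(im,None,fx=s,fy=s,interpolation=cv2.INTER_CUBIC); cv2.imwrite('pics/'+out,im)
E
python3 - <<'E'
from h import *
crop('wrist0.png',170,0,430,300,2,'w0c.png')
crop('scene0.png',330,200,560,440,2.5,'s0c.png')
crop('scene0.png',170,120,370,230,4,'s0d.png')
E
```

```text
(no output)
```

View pics/w0c.png

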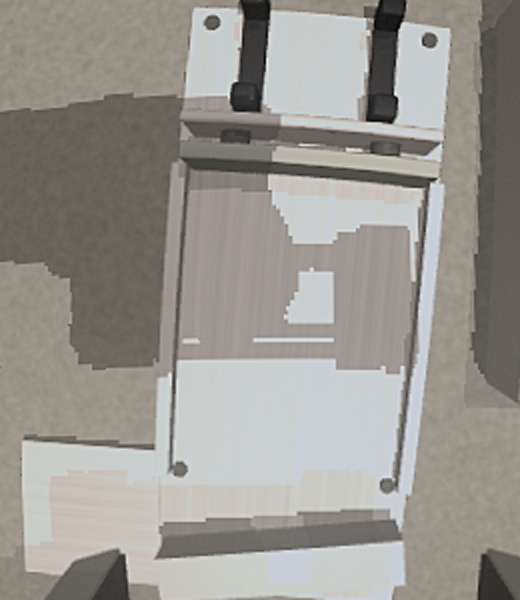

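View pics/s0c.png

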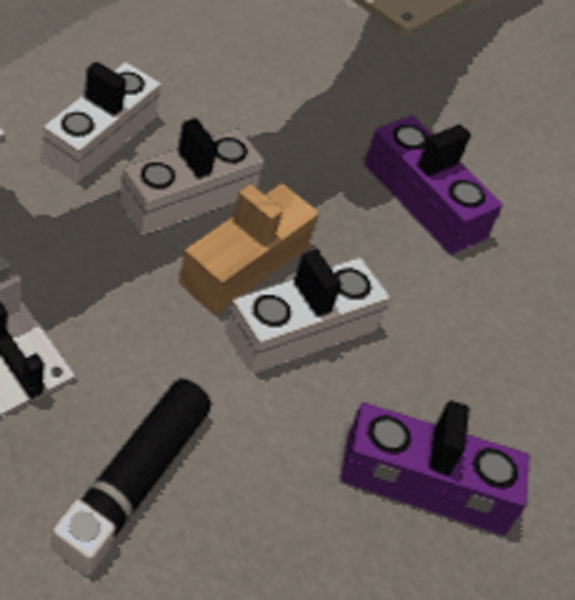

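View pics/s0d.png

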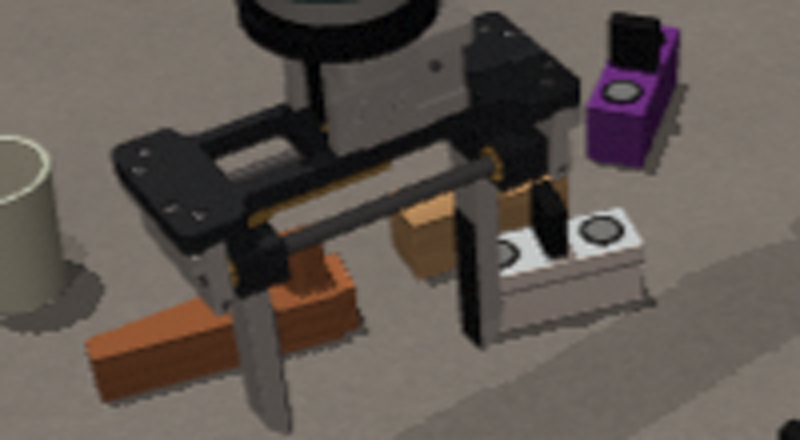

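```bash
python3 - <<'E'
from h import *
f='wrist0.png'; c=lambda L:[(170+x/2,y/2) for x,y in L]
p=lambda n,L,z: print(n,onplane(f,c(L),z)[:,:2].round(1).tolist())
p('cheek top',[(157,558),(403,538)],42)
p('endplate top front',[(178,160),(437,181)],52)
p('endwall top front/back L, R',[(182,124),(441,155)],53)
p('plate NW NE',[(193,8),(450,28)],8)
p('screws',[(180,469),(387,486)],8)
p('screwsN',[(211,22),(429,40)],8)
p('plate tail',[(23,437),(23,570)],8)
# cases in scene
g='scene0.png'; d=lambda L:[(330+x/2.5,200+y/2.5) for x,y in L]
q=lambda n,g,L,z: print(n,onplane(g,L,z)[:,:2].round(1).tolist())
q('A win',g,d([(78,124),(129,83)]),45)
q('B win',g,d([(158,175),(231,150)]),45)
q('C win',g,d([(271,310),(353,284)]),45)
q('handset',g,d([(84,525),(192,393)]),16)
q('handset headtop',g,d([(84,525)]),32)
q('B wrist win',f,[(66,97),(114,97)],45)
q('A wrist win',f,[(82,192),(132,176)],45)
q('D scene',g,[(170+503/4,120+255/4),(170+602/4,120+230/4)],45)
E
python3 - <<'E'
from h import *
crop('side0.png',260,280,480,400,3.5,'d0c.png')
crop('side0.png',180,140,330,290,4,'d0d.png')
E
```

```text
cheek top [[576.0, -59.5], [699.1, -48.4]]
endplate top front [[594.0, 132.0], [709.0, 122.6]]
endwall top front/back L, R [[595.8, 148.5], [710.6, 134.6]]
plate NW NE [[593.3, 221.8], [724.4, 211.7]]
screws [[584.3, -22.3], [694.2, -31.6]]
screwsN [[602.7, 213.1], [713.4, 204.1]]
plate tail [[496.7, -4.1], [487.6, -82.8]]
A win [[460.7, 50.2], [394.1, 36.3]]
B win [[442.2, 131.2], [375.0, 144.1]]
C win [[459.2, 277.0], [392.7, 294.3]]
handset [[662.2, 319.3], [537.8, 285.2]]
handset headtop [[667.7, 324.7]]
B wrist win [[377.3, 140.3], [441.8, 130.8]]
A wrist win [[392.8, 35.4], [459.6, 48.8]]
D scene [[456.6, -212.9], [393.3, -199.3]]
```

View pics/d0c.png

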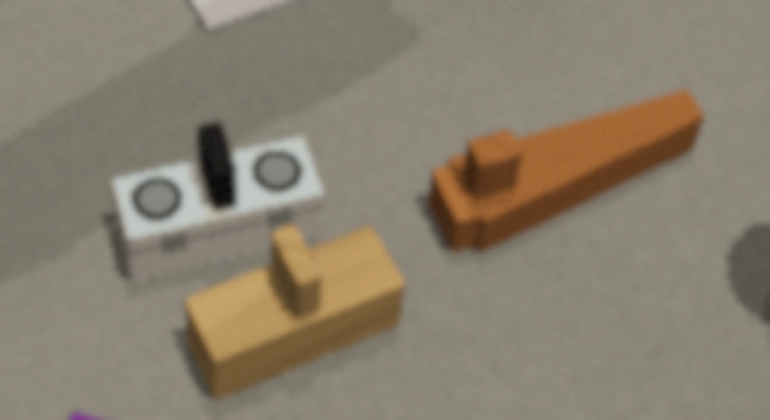

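View pics/d0d.png

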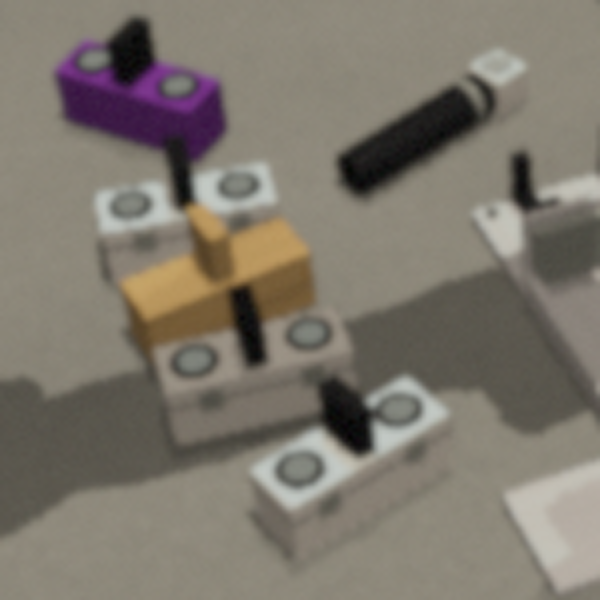

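```bash
cat >> h.py <<'E'
from scipy.spatial.transform import Rotation as Ro
def plan(x=None,y=None,z=None,yaw=None):
    """shifts/turn totals in units: turn about tool y first (shares of 6deg), then shift (shares of 30mm) in final axes; keeps tool vertical"""
    s=manip.state(); p=s['position']; R=Ro.from_euler('xyz',s['tool_rot']); M=R.as_matrix()
    cur=np.arctan2(M[1,2],M[0,2])
    if yaw is None: yaw=cur
    g=np.array([[np.sin(yaw),0,np.cos(yaw)],[-np.cos(yaw),0,np.sin(yaw)],[0,-1,0]])
    rv=(R.inv()*Ro.from_matrix(g)).as_rotvec(degrees=True)/6
    t=np.array([p[i] if v is None else v for i,v in enumerate((x,y,z))]); d=(t-p)@g/30
    print('t',round(float(s['t']),2),'pos',p.round(1),'yawdeg',round(np.degrees(cur),2),'w',round(float(s['gripper_width'])*94,1),'F',s['ft_force'].round(1))
    print('TURN',rv.round(3),'SHIFT',d.round(3))
E
python3 -m inch '[-1,0,-0.15,0,-1,0, -1,0,-0.15,0,-1,0]'; python3 -c "
from h import *
plan(603,307,230,np.radians(104))"
```

```text
t: 0.32
position: [638.3, 57.5, 205.0]
tool_rot: [-1.571, -0.002, -1.361]
ft_force: [0.5, 0.8, -0.0]
gripper_width: 1.003
t 0.32 pos [638.3  57.5 205. ] yawdeg 12.0 w 94.3 F [ 0.5  0.8 -0. ]
TURN [ 1.4000e-02 -1.5333e+01  1.1000e-02] SHIFT [ 0.871 -0.833  8.355]
```

```bash
python3 -m inch '[0,-0.1,0,0,-1,0,0,-0.1,0,0,-1,0,0,-0.1,0,0,-1,0,0,-0.1,0,0,-1,0,0,-0.1,0,0,-1,0,0,-0.1,0,0,-1,0,0,-0.1,0,0,-1,0,0,-0.1,0,0,-1,0,0,0,0,0,-1,0,0,0,0,0,-1,0]' >/dev/null;  python3 -m inch '[0,0,0,0,-1,0,0,0,0,0,-1,0,0,0,0,0,-1,0,0,0,0,0,-1,0,0,0,0,0,-1,0,0,0,0,0,-0.33,0]'; python3 -m inch '[0,0,1,0,0,0,0,0,1,0,0,0,0,0,1,0,0,0,0,0,1,0,0,0,0,0,1,0,0,0,0,0,1,0,0,0,0,0,1,0,0,0,0,0,1,0,0,0,0.8,0,0.3,0,0,0,0,0,0,0,0,0]'
python3 - <<'E'
from h import *
plan(603,307,230,np.radians(104))
snap('wrist','wrist1.png')
E
```

```text
t: 1.65
position: [637.6, 59.1, 229.0]
tool_rot: [-1.571, 0.001, 0.248]
ft_force: [0.6, 0.4, -0.4]
gripper_width: 0.996
t: 2.48
position: [601.8, 311.5, 229.0]
tool_rot: [-1.568, -0.002, 0.248]
ft_force: [-0.2, -0.7, -0.0]
gripper_width: 0.998
t 2.48 pos [601.8 311.5 229. ] yawdeg 104.23 w 93.9 F [-0.2 -0.7 -0. ]
TURN [-0.027  0.038  0.019] SHIFT [ 0.003 -0.032 -0.155]
```

View pics/wrist1.png

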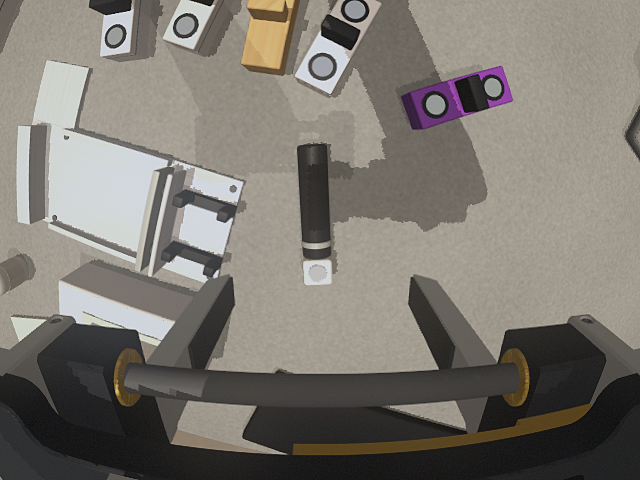

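```bash
python3 - <<'E'
from h import *
f='wrist1.png'
im=cv2.imread('pics/'+f)
print('head top c',onplane(f,[(317,272)],32).round(1), 'head bottom edge ctr',onplane(f,[(317,284)],32).round(1))
print('tail',onplane(f,[(312.5,144)],16).round(1),onplane(f,[(312.5,146)],32).round(1))
h=np.array(onplane(f,[(317,272)],32)[0]); t=onplane(f,[(312.5,144)],20)[0]; 
d=(h-t)[:2]; print('len',np.hypot(*d),'yaw',np.degrees(np.arctan2(d[1],d[0])),'mid',h[:2]-61*d/np.hypot(*d))
E
```

```text
head top c [[666.5 324.6  32. ]] head bottom edge ctr [[680.3 328.1  32. ]]
tail [[535.5 286.7  16. ]] [[537.  287.4  32. ]]
len 136.48814391807053 yaw 16.125374010851377 mid [607.88342574 307.68045926]
```

```bash
python3 -c "
from h import *
plan(607.9,307.7,60,np.radians(106.1))"
```

```text
t 2.53 pos [601.3 308.5 228.7] yawdeg 104.08 w 94.0 F [ 0.5 -1.  -0.8]
TURN [-0.005 -0.336 -0.   ] SHIFT [ 0.203  5.623 -0.088]
```

```bash
python3 -m inch '[0.2,0,-0.09,0,-0.34,0,0,1,0,0,0,0,0,1,0,0,0,0,0,1,0,0,0,0,0,1,0,0,0,0,0,1,0,0,0,0,0,0.62,0,0,0,0,0,0,0,0,0,0,0,0,0,0,0]' -0.1; python3 -c "
from h import *
plan(607.9,307.7,4,np.radians(106.1))"
```

```text
t 2.53 pos [601.3 308.5 228.7] yawdeg 104.08 w 94.0 F [ 0.5 -1.  -0.8]
TURN [-0.005 -0.336 -0.   ] SHIFT [ 0.203  7.489 -0.088]schema error: expected a multiple of 6 numbers
```

```bash
python3 -m inch '[0.2,0,-0.09,0,-0.34,0, 0,1,0,0,0,0, 0,1,0,0,0,0, 0,1,0,0,0,0, 0,1,0,0,0,0, 0,1,0,0,0,0, 0,0.62,0,0,0,0, 0,0,0,0,0,0]' 0.1; python3 -c "
from h import *
plan(607.9,307.7,4,np.radians(106.1))"
```

```text
t: 3.2
position: [604.5, 301.7, 56.0]
tool_rot: [-1.574, 0.009, 0.278]
ft_force: [-1.1, 0.3, -0.4]
gripper_width: 0.551
t 3.2 pos [604.5 301.7  56. ] yawdeg 105.94 w 51.8 F [-1.1  0.3 -0.4]
TURN [ 0.031 -0.026 -0.087] SHIFT [0.166 1.732 0.161]
```

```bash
python3 -m inch '[0,0,0,0,0,0, 0,0,0,0,0,0]' ; python3 -c "
from h import *
plan(607.9,307.7,4,np.radians(106.1))"
```

```text
t: 3.37
position: [608.5, 305.5, 62.3]
tool_rot: [-1.57, -0.002, 0.279]
ft_force: [1.0, -0.1, -0.3]
gripper_width: 0.551
t 3.37 pos [608.5 305.5  62.3] yawdeg 105.97 w 51.8 F [ 1.  -0.1 -0.3]
TURN [-0.003 -0.022  0.017] SHIFT [0.002 1.944 0.075]
```

```bash
python3 -m inch '[0,0.6,0.03,0,0,0, 0,0.6,0.03,0,0,0, 0,0.4,0,0,0,0, 0,0.34,0,0,0,0, 0,0,0,0,0,0, 0,0,0,0,0,0]'; python3 -m inch '[0,0,0,0,0,0,0,0,0,0,0,0,0,0,0,0,0,0,0,0,0,0,0,0,0,0,0,0,0,0,0,0,0,0,0,0]' -1; python3 -m inch '[0,-0.3,0,0,0,0,0,-0.6,0,0,0,0,0,-0.8,0,0,0,0,0,-0.8,0,0,0,0,0,-0.8,0,0,0,0,0,-0.3,0,0,0,0,0,0,0,0,0,0,0,0,0,0,0,0]';python3 - <<'E'
from h import *
c=np.array([643.2,28.2]); a=np.radians(-4.6); R=np.array([[np.cos(a),-np.sin(a)],[np.sin(a),np.cos(a)]])
t=c+R@[0,158]; print(t)
plan(t[0],t[1],110,np.radians(90-4.6))
snap('wrist','wrist2.png'); snap('side','side2.png')
E
```

```text
t: 3.87
position: [607.2, 307.4, 3.0]
tool_rot: [-1.571, -0.0, 0.279]
ft_force: [0.9, 0.4, -0.1]
gripper_width: 0.55
t: 4.37
position: [607.6, 307.5, 3.5]
tool_rot: [-1.571, -0.001, 0.279]
ft_force: [-1.3, -1.4, 4.6]
gripper_width: 0.332
t: 5.03
position: [606.7, 307.0, 110.2]
tool_rot: [-1.571, 0.001, 0.28]
ft_force: [-0.9, -0.4, -2.1]
gripper_width: 0.332
[655.87143004 185.6910628 ]
t 5.03 pos [606.7 307.  110.2] yawdeg 106.02 w 31.2 F [-0.9 -0.4 -2.1]
TURN [ 0.004  3.437 -0.005] SHIFT [ 1.959  0.007 -3.9  ]
```

View pics/wrist2.png

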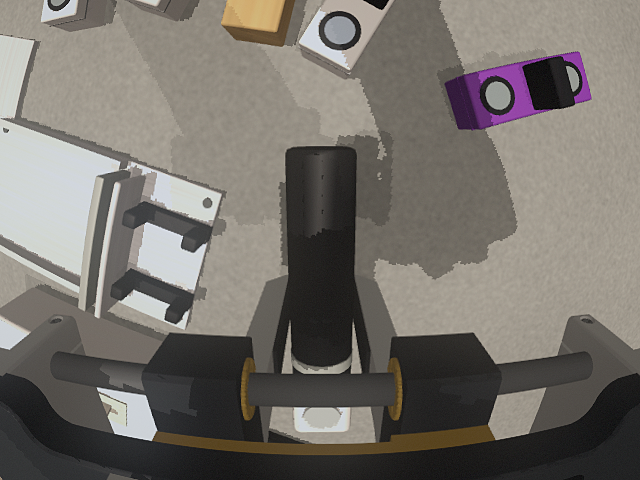

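View pics/side2.png

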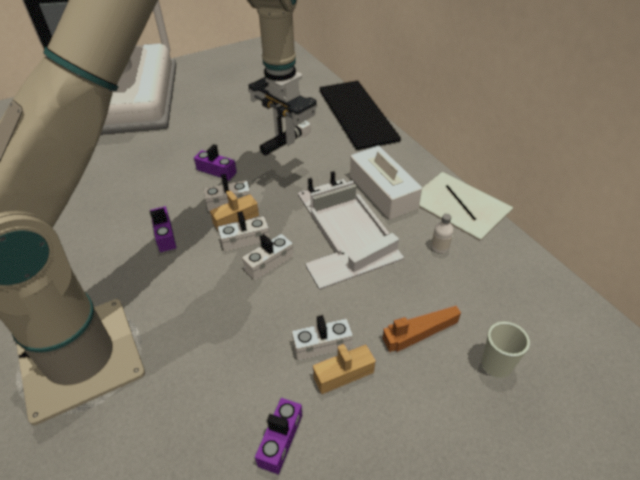

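```bash
python3 - <<'E'
from h import *
crop('wrist2.png',70,160,230,340,4,'w2c.png')
E
```

```text
(no output)
```

View pics/w2c.png

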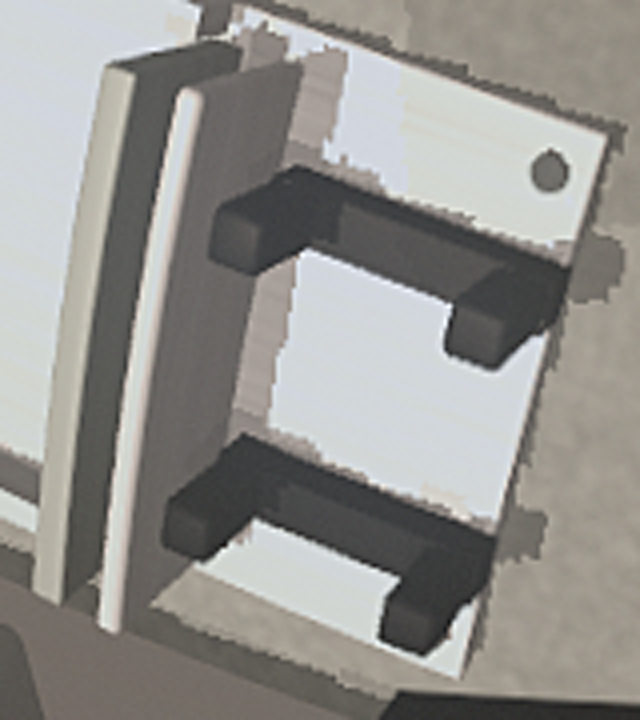

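```bash
python3 - <<'E'
from h import *
f='wrist2.png'; c=lambda L:[(70+x/4,160+y/4) for x,y in L]
P=onplane(f,c([(234,240),(474,338),(190,529),(412,620)]),46); print(P.round(1)); print('mid',P.mean(0))
print('dir',np.degrees(np.arctan2(*( (P[2]+P[3]-P[0]-P[1])[:2][::-1]))))
print('wall top L/R',onplane(f,c([(190,90),(112,630)]),53).round(1))
P=onplane(f,c([(550,171)]),8);print('screw',P)
E
```

```text
[[622.5 163.4  46. ]
 [627.3 214.4  46. ]
 [685.3 159.5  46. ]
 [688.7 210.5  46. ]]
mid [655.9644791  186.95593711  46.        ]
dir -3.612016789752847
wall top L/R [[595.  153.2  53. ]
 [711.6 145.   53. ]]
screw [[603.61717177 212.61685446   8.        ]]
```

```bash
python3 -m inch '[0,0,0,0,1,0,0,0,0,0,1,0,0,0,0,0,1,0,0,0,0,0,0.4,0,0,0,0,0,0,0]'>/dev/null; python3 -m inch '[0.3,0,-0.6,0,0,0,0.3,0,-0.6,0,0,0,0.3,0,-0.6,0,0,0,0.3,0,-0.6,0,0,0,0.3,0,-0.6,0,0,0,0.3,0,-0.6,0,0,0,0.1,0,-0.2,0,0,0,0,0,0,0,0,0,0,0,0,0,0,0]'; python3 -c "
from h import *
plan(656,186.5,70,np.radians(85.6))"
```

```text
t: 6.3
position: [654.4, 190.1, 109.9]
tool_rot: [-1.57, 0.002, -0.076]
ft_force: [-0.4, -0.4, -1.3]
gripper_width: 0.333
t 6.3 pos [654.4 190.1 109.9] yawdeg 85.65 w 31.3 F [-0.4 -0.4 -1.3]
TURN [-0.008  0.008 -0.016] SHIFT [ 0.063  1.331 -0.117]
```

```bash
python3 -m inch '[0.06,0.4,-0.12,0,0,0,0,0.6,0,0,0,0,0,0.3,0,0,0,0,0,0,0,0,0,0,0,0,0,0,0,0,0,0,0,0,0,0]'; python3 - <<'E'
from h import *
plan(656,186.5,24.5,np.radians(85.6))
snap('wrist','wrist3.png'); snap('scene','scene3.png')
crop('scene3.png',240,200,440,350,4,'s3c.png')
E
```

```text
t: 6.8
position: [656.8, 186.6, 72.1]
tool_rot: [-1.57, -0.001, -0.075]
ft_force: [0.4, 0.1, -1.0]
gripper_width: 0.334
t 6.8 pos [656.8 186.6  72.1] yawdeg 85.68 w 31.4 F [ 0.4  0.1 -1. ]
TURN [-0.008  0.013  0.006] SHIFT [-0.028  1.586 -0.006]
```

View pics/s3c.png

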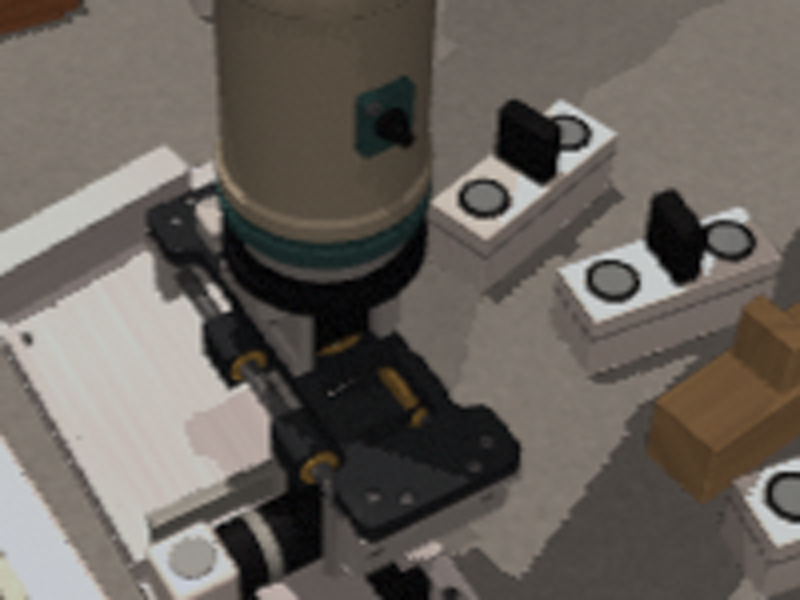

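View pics/wrist3.png

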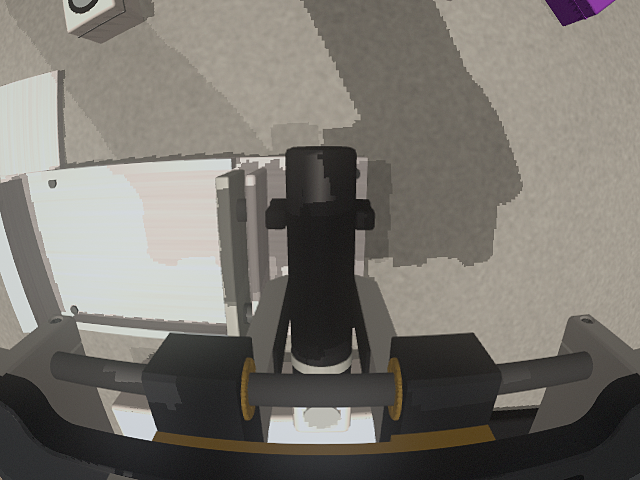

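```bash
python3 -m inch '[-0.02,0.4,0,0,0,0,0,0.5,0,0,0,0,0,0.4,0,0,0,0,0,0.2,0,0,0,0,0,0.1,0,0,0,0,0,0,0,0,0,0,0,0,0,0,0,0]'; python3 -m inch '[0,0,0,0,0,0,0,0,0,0,0,0,0,0,0,0,0,0]' -0.13;python3 -m inch '[0,-0.4,0,0,0,0,0,-0.7,0,0,0,0,0,-0.7,0,0,0,0,0,-1,0,0,0,0,0,-1,0,0,0,0,0,-1,0,0,0,0,0,-0.7,0,0,0,0,0,0,0,0,0,0,0,0,0,0,0,0]'; python3 - <<'E'
from h import *
plan(656,186.5,24.5,np.radians(85.6))
snap('wrist','wrist4.png'); snap('side','side4.png')
crop('side4.png',280,120,440,280,4,'d4c.png')
E
```

```text
t: 7.48
position: [656.3, 185.9, 23.7]
tool_rot: [-1.57, -0.0, -0.076]
ft_force: [-0.4, -0.1, -2.2]
gripper_width: 0.334
t: 7.73
position: [656.6, 185.9, 24.1]
tool_rot: [-1.57, -0.001, -0.077]
ft_force: [0.2, -0.0, -0.0]
gripper_width: 0.434
t: 8.48
position: [657.0, 186.1, 191.0]
tool_rot: [-1.569, -0.004, -0.077]
ft_force: [-0.0, -0.8, -1.1]
gripper_width: 0.434
t 8.48 pos [657.  186.1 191. ] yawdeg 85.62 w 40.8 F [-0.  -0.8 -1.1]
TURN [-0.014  0.003  0.035] SHIFT [-0.034  5.552  0.012]
```

View pics/wrist4.png

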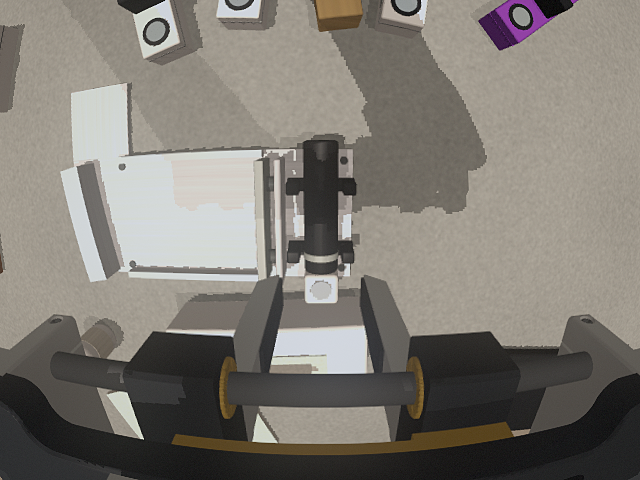

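View pics/d4c.png

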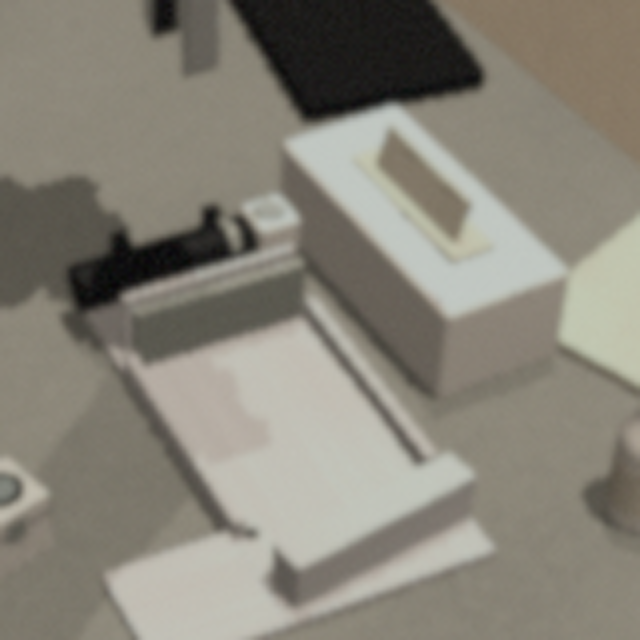

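```bash
python3 -m inch '[0,0,0,0,1,0,0,0,0,0,1,0,0,0,0,0,1,0,0,0,0,0,1,0,0,0,0,0,1,0,0,0,0,0,1,0,0,0,0,0,1,0,0,0,0,0,1,0,0,0,0,0,1,0,0,0,0,0,1,0]' 0.2 >/dev/null; python3 -m inch '[0,0,0,0,1,0,0,0,0,0,1,0,0,0,0,0,0.3,0,0,0,0,0,0,0]';python3 -c "
from h import *
plan(426.8,42.7,150,np.radians(11.5))"
```

```text
t: 9.75
position: [655.0, 185.4, 186.8]
tool_rot: [-1.574, -0.001, -1.365]
ft_force: [0.3, 0.6, -0.2]
gripper_width: 0.601
t 9.75 pos [655.  185.4 186.8] yawdeg 11.78 w 56.5 F [ 0.3  0.6 -0.2]
TURN [0.032 0.047 0.008] SHIFT [ 3.144  1.226 -8.401]
```

```bash
python3 -m inch '[0.3,0.1,-0.9,0,0,0,0.3,0.1,-0.9,0,0,0,0.3,0.1,-0.9,0,0,0,0.4,0.1,-0.9,0,0,0,0.4,0.1,-0.9,0,0,0,0.4,0.1,-0.9,0,0,0,0.3,0.2,-0.9,0,0,0,0.3,0.2,-0.9,0,0,0,0.3,0.2,-0.9,0,0,0,0.1,0,-0.3,0,0,0]' ; python3 -m inch '[0,0,0,0,0,0,0,0,0,0,0,0]'; python3 - <<'E'
from h import *
plan(426.8,42.7,150,np.radians(11.5))
snap('wrist','wrist5.png')
E
```

```text
t: 10.58
position: [422.7, 40.6, 151.2]
tool_rot: [-1.579, -0.0, -1.365]
ft_force: [-0.5, 0.3, -0.2]
gripper_width: 0.6
t: 10.75
position: [429.9, 43.5, 152.9]
tool_rot: [-1.569, 0.0, -1.364]
ft_force: [0.2, 0.5, 0.6]
gripper_width: 0.598
t 10.75 pos [429.9  43.5 152.9] yawdeg 11.84 w 56.2 F [0.2 0.5 0.6]
TURN [-0.017  0.057 -0.003] SHIFT [ 0.007  0.097 -0.105]
```

View pics/wrist5.png

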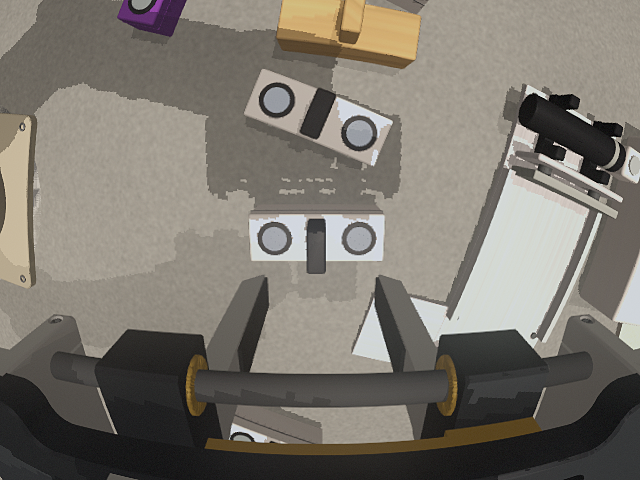

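```bash
python3 - <<'E'
from h import *
f='wrist5.png'
for w in [[(274,239),(359,238)],[(276,99.5),(359,133)]]:
    P=onplane(f,w,45)[:,:2]; d=P[1]-P[0]; print(P.mean(0).round(1),np.hypot(*d).round(1),np.degrees(np.arctan2(d[1],d[0])).round(1))
P=onplane(f,[(316,232)],81); print(P)
plan(426.8,42.7,50,np.radians(11.5))
E
```

```text
[426.7  41.4] 68.9 12.5
[407.7 136.9] 68.9 -10.6
[[423.72649145  56.015417    81.        ]]
t 10.8 pos [430.6  44.  153. ] yawdeg 11.87 w 56.3 F [0.  0.2 0.2]
TURN [-0.025  0.062 -0.003] SHIFT [ 0.016  3.433 -0.134]
```

```bash
python3 -m inch '[0.05,0.8,-0.13,0,0,0,0,0.8,0,0,0,0,0,0.7,0,0,0,0,0,0.6,0,0,0,0,0,0.4,0,0,0,0,0,0.13,0,0,0,0,0,0,0,0,0,0]'; python3 -m inch '[0,0,0,0,0,0,0,0,0,0,0,0,0,0,0,0,0,0,0,0,0,0,0,0,0,0,0,0,0,0,0,0,0,0,0,0]' -1;  python3 -c "
from h import *
plan(426.8,42.7,150)"
```

```text
t: 11.38
position: [425.9, 41.6, 48.8]
tool_rot: [-1.571, 0.0, -1.363]
ft_force: [0.3, -0.1, 1.1]
gripper_width: 0.602
t: 11.88
position: [425.2, 40.8, 50.1]
tool_rot: [-1.57, -0.0, -1.365]
ft_force: [0.2, -0.7, 0.8]
gripper_width: 0.211
t 11.88 pos [425.2  40.8  50.1] yawdeg 11.81 w 19.9 F [ 0.2 -0.7  0.8]
TURN [-0.008 -0.     0.   ] SHIFT [-0.052 -3.328  0.065]
```

```bash
python3 -m inch '[0,0,0,0,0,0,0,0,0,0,0,0,0,0,0,0,0,0]'; python3 -m inch '[0,-0.4,0,0,0,0,0,-0.7,0,0,0,0,0,-0.8,0,0,0,0,0,-0.8,0,0,0,0,0,-0.4,0,0,0,0,0,0,0,0,0,0,0,0,0,0,0,0]'; python3 - <<'E'
from h import *
o=np.array([643.2,28.8]); a=np.radians(-4.4); R=np.array([[np.cos(a),-np.sin(a)],[np.sin(a),np.cos(a)]])
for y in (77,37,-3,-43): print(y,o+R@[0,y])
t=o+R@[0,77]; plan(t[0],t[1],140,a)
snap('wrist','wrist6.png')
E
```

```text
t: 12.13
position: [425.3, 40.8, 50.0]
tool_rot: [-1.57, -0.0, -1.365]
ft_force: [1.0, -0.5, 4.2]
gripper_width: 0.143
t: 12.72
position: [425.0, 40.7, 142.8]
tool_rot: [-1.57, -0.0, -1.365]
ft_force: [-0.2, 0.0, -0.1]
gripper_width: 0.145
77 [649.10736517 105.57306192]
37 [646.03860404  65.69095183]
-3 [642.96984292  25.80884174]
-43 [639.90108179 -14.07326835]
t 12.72 pos [425.   40.7 142.8] yawdeg 11.82 w 13.6 F [-0.2  0.  -0.1]
TURN [-8.000e-03  2.703e+00 -1.000e-03] SHIFT [-2.728  0.095  7.284]
```

View pics/wrist6.png

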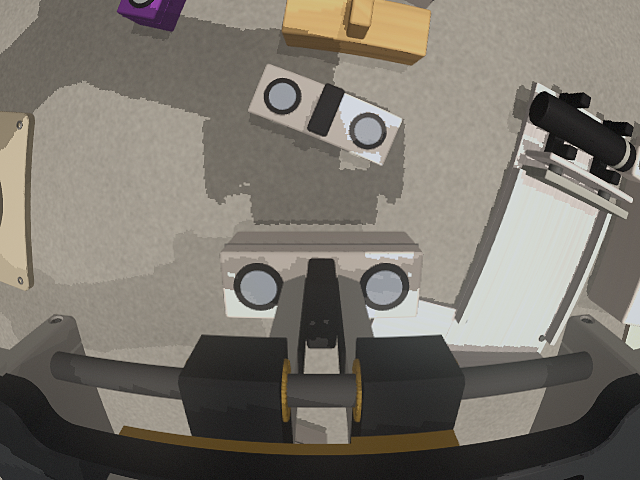

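```bash
python3 -m inch '[0,0,0,0,0.9,0,0,0,0,0,0.9,0,0,0,0,0,0.9,0,-0.3,0,0.8,0,0,0,-0.3,0,0.8,0,0,0,-0.3,0,0.8,0,0,0,-0.4,0,0.8,0,0,0,-0.3,0,0.8,0,0,0,-0.3,0,0.8,0,0,0,-0.3,0,0.8,0,0,0]'; python3 -m inch '[-0.3,0,0.8,0,0,0,-0.2,0,0.6,0,0,0,-0.2,0,0.3,0,0,0,0,0,0,0,0,0,0,0,0,0,0,0]';  python3 -c "
from h import *
plan(649.1,105.6,75,np.radians(-4.4));snap('wrist','wrist7.png');snap('scene','scene7.png')"
```

```text
t: 13.6
position: [597.3, 94.0, 140.4]
tool_rot: [-1.575, -0.001, -1.647]
ft_force: [0.2, 0.1, -1.4]
gripper_width: 0.147
t: 14.02
position: [648.5, 110.7, 140.3]
tool_rot: [-1.575, -0.001, -1.647]
ft_force: [0.3, -0.8, -1.3]
gripper_width: 0.147
t 14.02 pos [648.5 110.7 140.3] yawdeg -4.35 w 13.9 F [ 0.3 -0.8 -1.3]
TURN [0.038 0.008 0.011] SHIFT [0.169 2.178 0.034]
```

View pics/wrist7.png

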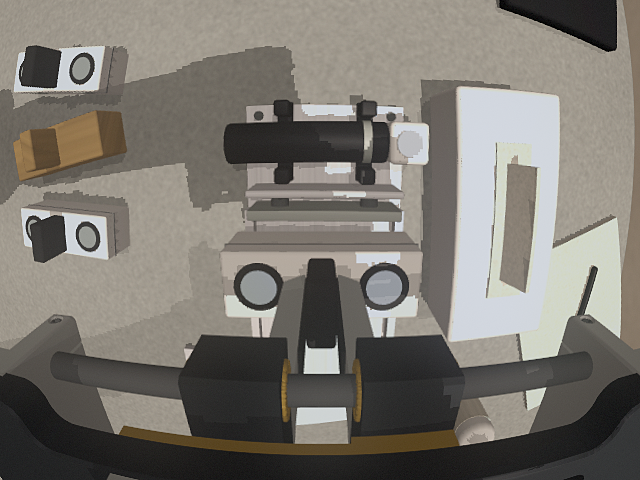

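View pics/scene7.png

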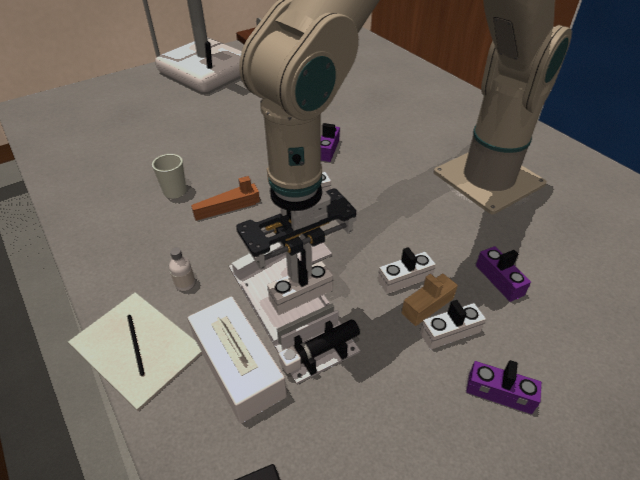

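```bash
python3 - <<'E'
from h import *
crop('wrist7.png',210,90,440,260,3.4,'w7c.png')
E
```

```text
(no output)
```

View pics/w7c.png

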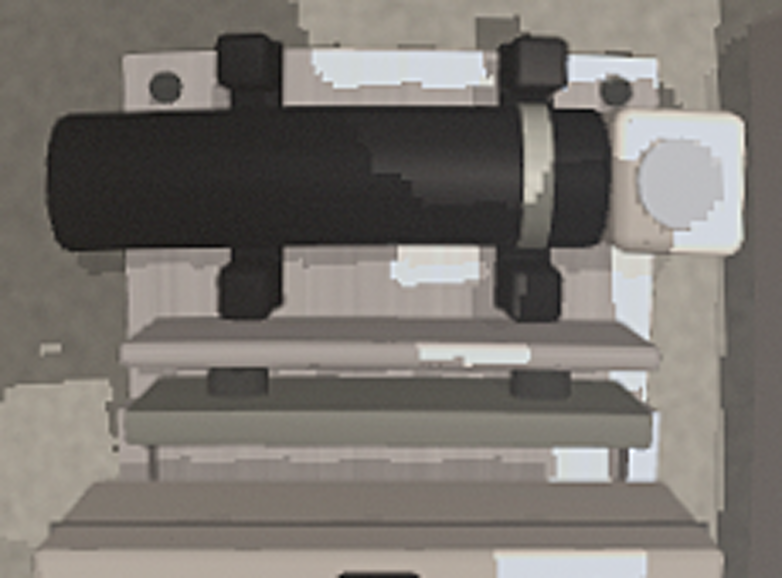

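```bash
python3 - <<'E'
from h import *
f='wrist7.png'; c=lambda L:[(210+x/3.4,90+y/3.4) for x,y in L]
P=onplane(f,c([(127,445),(651,445)]),52);print('plate front',P.round(1))
Q=onplane(f,c([(121,369),(659,369)]),53);print('wall front',Q.round(1))
P4=onplane(f,c([(248,72),(537,72),(246,300),(533,302)]),46);print(P4.round(1),P4.mean(0))
S=onplane(f,c([(165,87),(616,90)]),8);print('screwsN',S.round(1),S.mean(0))
a=np.radians(-4.4)
for n,m,y in (('plate',P.mean(0),100),('wall',Q.mean(0),117),('fork',P4.mean(0),158)): print(n,m[:2]-y*np.array([np.sin(-a),np.cos(a)]))
E
```

```text
plate front [[594.  132.5  52. ]
 [709.7 123.9  52. ]]
wall front [[594.9 149.8  53. ]
 [711.8 141.1  53. ]]
[[627.7 211.3  46. ]
 [689.5 206.8  46. ]
 [622.9 161.6  46. ]
 [685.5 156.5  46. ]] [656.39367306 184.04227347  46.        ]
screwsN [[603.1 212.5   8. ]
 [713.6 203.7   8. ]] [658.37347496 208.10676566   8.        ]
plate [644.17080259  28.53277887]
wall [644.35173052  28.78721559]
fork [644.27206662  26.50793862]
```

```bash
python3 -m inch '[0,0,0,0,0,0]'; python3 -c "
from h import *
plan(649.7,104.5,75,np.radians(-4.4))"
```

```text
t: 14.2
position: [648.7, 110.2, 142.2]
tool_rot: [-1.573, -0.001, -1.648]
ft_force: [-0.4, -0.2, -1.2]
gripper_width: 0.145
t 14.2 pos [648.7 110.2 142.2] yawdeg -4.4 w 13.6 F [-0.4 -0.2 -1.2]
TURN [ 0.017 -0.001  0.006] SHIFT [0.186 2.241 0.048]
```

```bash
python3 -m inch '[0.19,0.5,0.05,0,0,0,0,0.7,0,0,0,0,0,0.6,0,0,0,0,0,0.4,0,0,0,0,0,0.1,0,0,0,0,0,0,0,0,0,0,0,0,0,0,0,0]'; python3 - <<'E'
from h import *
plan(649.7,104.5,59,np.radians(-4.4)); snap('wrist','wrist8.png')
E
```

```text
t: 14.78
position: [651.5, 105.0, 74.5]
tool_rot: [-1.57, 0.0, -1.647]
ft_force: [-0.3, 0.4, -1.3]
gripper_width: 0.145
t 14.78 pos [651.5 105.   74.5] yawdeg -4.38 w 13.6 F [-0.3  0.4 -1.3]
TURN [-0.01   0.003 -0.002] SHIFT [ 0.021  0.517 -0.058]
```

View pics/wrist8.png

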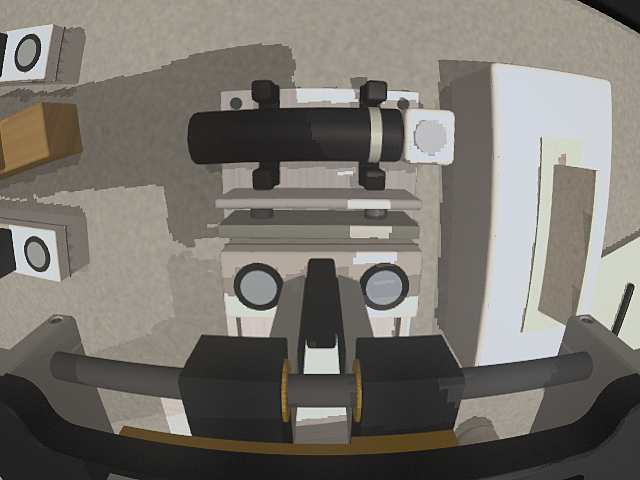

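```bash
python3 -m inch '[0.02,0.25,-0.05,0,0,0,0,0.25,0,0,0,0,0,0.05,0,0,0,0,0,0,0,0,0,0,0,0,0,0,0,0]';  python3 -c "
from h import *
plan(649.7,104.5,57,np.radians(-4.4))"
```

```text
t: 15.25
position: [649.8, 104.5, 57.9]
tool_rot: [-1.57, 0.0, -1.647]
ft_force: [-2.1, 0.7, 4.5]
gripper_width: 0.147
t 15.25 pos [649.8 104.5  57.9] yawdeg -4.39 w 13.8 F [-2.1  0.7  4.5]
TURN [-0.008  0.002 -0.002] SHIFT [-0.     0.031 -0.004]
```

```bash
python3 -m inch '[-0.05,0,0,0,0,0,-0.05,0,0,0,0,0,0,0,0,0,0,0,0,0,0,0,0,0]'
```

```text
t: 15.58
position: [650.4, 106.9, 57.9]
tool_rot: [-1.569, -0.0, -1.647]
ft_force: [-0.4, -0.9, 5.4]
gripper_width: 0.149
```

```bash
python3 -m inch '[-0.03,0,0,0,0,0,0,0,0,0,0,0]'
```

```text
t: 15.75
position: [650.5, 107.5, 58.0]
tool_rot: [-1.569, -0.001, -1.648]
ft_force: [-0.4, -1.9, 5.1]
gripper_width: 0.147
```

```bash
python3 -m inch '[-0.05,0,0,0,0,0,0,0,0,0,0,0]'; python3 -m inch '[-0.05,0,0,0,0,0,0,0,0,0,0,0]'; python3 -c "
from h import *
snap('wrist','wrist9.png');crop('wrist9.png',180,150,480,350,2.6,'w9c.png')"
```

```text
t: 15.92
position: [650.5, 108.3, 57.9]
tool_rot: [-1.57, -0.002, -1.648]
ft_force: [-0.8, -3.0, 5.6]
gripper_width: 0.144
t: 16.08
position: [650.5, 108.9, 58.0]
tool_rot: [-1.57, -0.003, -1.649]
ft_force: [-0.7, -4.3, 6.5]
gripper_width: 0.148
```

View pics/w9c.png

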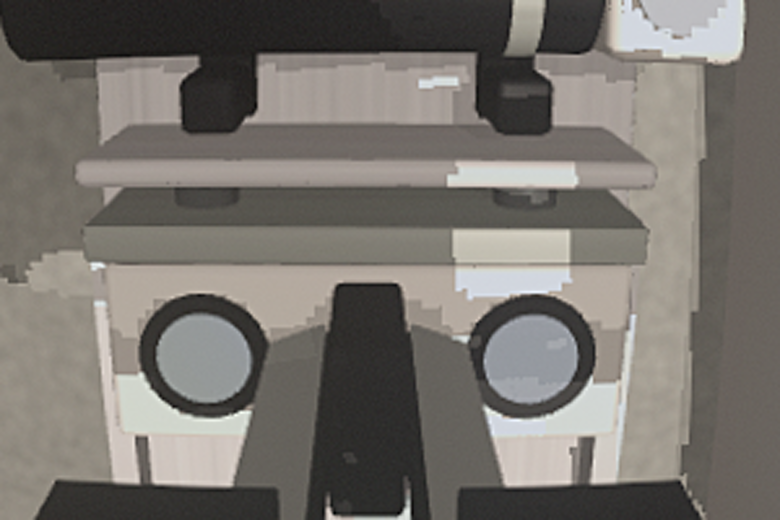

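```bash
python3 -m inch '[0.05,0,0,0,0,0,0,0,0,0,0,0,0,0,0,0,0,0,0,0,0,0,0,0]' 0.1; python3 -m inch '[0,-0.4,0,0,0,0,0,-0.8,0,0,0,0,0,-1,0,0,0,0,0,-0.9,0,0,0,0,0,0,0,0,0,0]';  python3 -c "
from h import *
plan(408,137.2,150,np.radians(-10.8));snap('wrist','wrist10.png')"
```

```text
t: 16.47
position: [649.6, 110.4, 56.9]
tool_rot: [-1.571, 0.0, -1.647]
ft_force: [0.2, -0.0, -0.0]
gripper_width: 0.39
t: 16.88
position: [654.0, 110.8, 157.1]
tool_rot: [-1.56, 0.003, -1.647]
ft_force: [0.6, 0.4, 1.1]
gripper_width: 0.553
t 16.88 pos [654.  110.8 157.1] yawdeg -4.38 w 52.0 F [0.6 0.4 1.1]
TURN [-0.099  1.071 -0.035] SHIFT [ 0.671  0.235 -8.219]
```

View pics/wrist10.png

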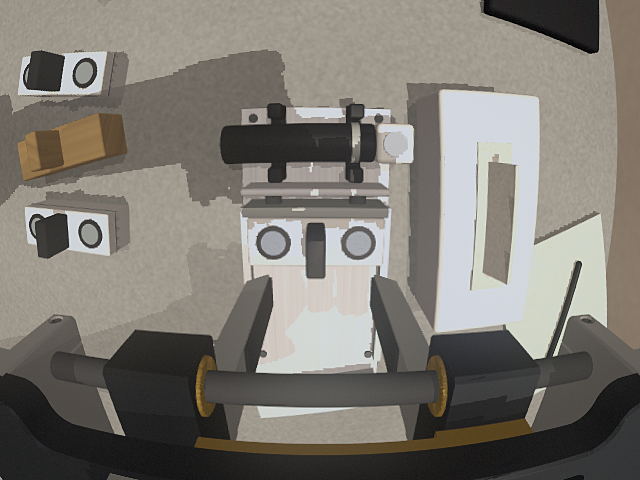

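```bash
python3 -m inch '[0,0,-0.5,0,0.53,0,0,0,-0.7,0,0.53,0,0,0,-0.8,0,0,0,0,0,-0.9,0,0,0,0.1,0,-0.9,0,0,0,0.1,0,-0.9,0,0,0,0.1,0,-0.9,0,0,0,0.1,0,-0.9,0,0,0,0.1,0,-0.9,0,0,0,0.1,0,-0.6,0,0,0]'; python3 -m inch '[0,0,-0.2,0,0,0,0,0,0,0,0,0,0,0,0,0,0,0]'; python3 - <<'E'
from h import *
plan(408,137,50,np.radians(-10.8))
snap('wrist','wrist11.png')
E
```

```text
t: 17.77
position: [406.6, 134.1, 149.8]
tool_rot: [-1.574, -0.001, -1.757]
ft_force: [0.6, 0.3, -0.6]
gripper_width: 0.552
t: 18.02
position: [405.6, 135.6, 150.4]
tool_rot: [-1.57, 0.001, -1.758]
ft_force: [-0.5, -0.9, -0.1]
gripper_width: 0.55
t 18.02 pos [405.6 135.6 150.4] yawdeg -10.72 w 51.7 F [-0.5 -0.9 -0.1]
TURN [-0.012  0.013 -0.006] SHIFT [-0.062  3.346  0.069]
```

View pics/wrist11.png

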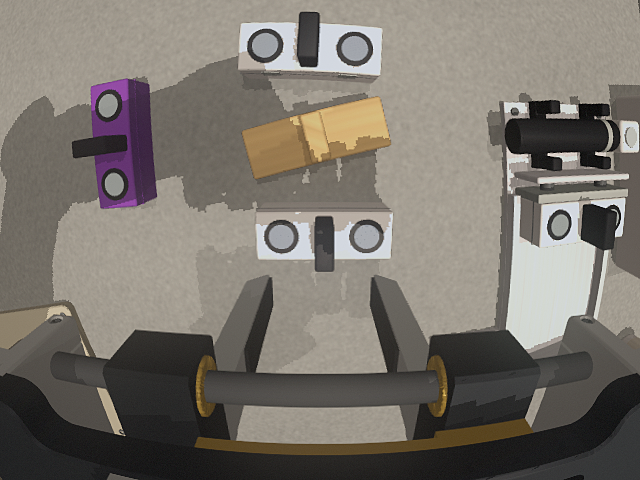

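```bash
cat >> h.py <<'E'
def wins(f,*L):
    for w in L:
        P=onplane(f,w,45)[:,:2]; d=P[1]-P[0]; print('win',P.mean(0).round(1),np.hypot(*d).round(1),np.degrees(np.arctan2(d[1],d[0])).round(1))
E
python3 - <<'E'
from h import *
wins('wrist11.png',[(281,237),(366,236)],[(265,46),(355,48)])
E
```

```text
win [407.7 136.1] 68.2 -10.0
win [425.2 285.3] 68.6 -12.6
```

```bash
python3 -m inch '[-0.05,0.8,0.06,0,0,0,0,0.8,0,0,0,0,0,0.7,0,0,0,0,0,0.6,0,0,0,0,0,0.3,0,0,0,0,0,0.1,0,0,0,0,0,0,0,0,0,0,0,0,0,0,0,0]'; python3 -m inch '[0,0,0,0,0,0,0,0,0,0,0,0,0,0,0,0,0,0,0,0,0,0,0,0,0,0,0,0,0,0,0,0,0,0,0,0,0,0,0,0,0,0,0,0,0,0,0,0]' -1;  python3 -m inch '[0,-0.4,0,0,0,0,0,-0.7,0,0,0,0,0,-0.8,0,0,0,0,0,-0.8,0,0,0,0,0,-0.4,0,0,0,0,0,0,0,0,0,0,0,0,0,0,0,0]'; python3 - <<'E'
from h import *
plan(646.8,62.5,140,np.radians(-4.4))
snap('wrist','wrist12.png')
E
```

```text
t: 18.73
position: [407.4, 136.5, 51.7]
tool_rot: [-1.57, 0.001, -1.759]
ft_force: [0.4, -0.2, 0.8]
gripper_width: 0.548
t: 19.4
position: [406.7, 136.5, 51.5]
tool_rot: [-1.57, 0.0, -1.758]
ft_force: [-0.3, -0.7, 3.1]
gripper_width: 0.146
t: 19.98
position: [406.5, 136.5, 144.4]
tool_rot: [-1.57, 0.001, -1.758]
ft_force: [-0.2, -0.9, 0.1]
gripper_width: 0.148
t 19.98 pos [406.5 136.5 144.4] yawdeg -10.73 w 13.9 F [-0.2 -0.9  0.1]
TURN [-0.007 -1.055 -0.005] SHIFT [1.845 0.146 8.175]
```

View pics/wrist12.png

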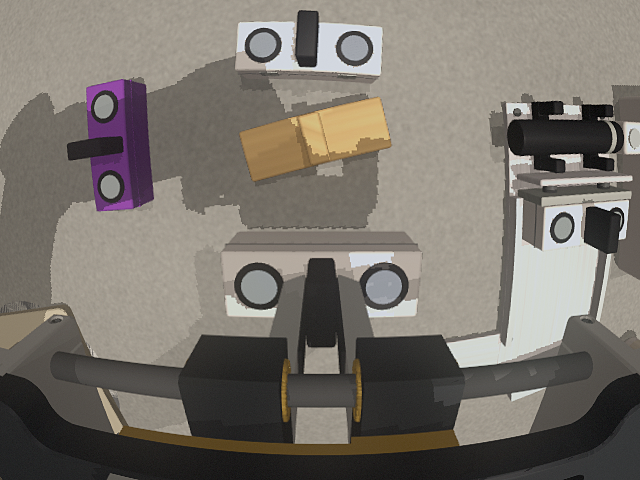

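```bash
python3 -m inch '[0,0,0.5,0,-0.53,0,0,0,0.7,0,-0.53,0,0.2,0,0.8,0,0,0,0.2,0,0.9,0,0,0,0.2,0,0.9,0,0,0,0.3,0,0.9,0,0,0,0.3,0,0.9,0,0,0,0.2,0,0.8,0,0,0,0.2,0,0.8,0,0,0,0.2,0,0.6,0,0,0]'; python3 -m inch '[0,0,0.3,0,0,0,0,0,0.1,0,0,0,0,0,0,0,0,0,0,0,0,0,0,0,0,0,0,0,0,0]';  python3 - <<'E'
from h import *
plan(646.6,62.5,75,np.radians(-4.4));snap('wrist','wrist13.png')
E
```

```text
t: 20.87
position: [636.0, 60.9, 141.7]
tool_rot: [-1.573, -0.001, -1.648]
ft_force: [0.5, -0.5, 0.1]
gripper_width: 0.145
t: 21.28
position: [645.9, 61.5, 143.5]
tool_rot: [-1.573, 0.0, -1.646]
ft_force: [-0.2, 0.6, -0.5]
gripper_width: 0.145
t 21.28 pos [645.9  61.5 143.5] yawdeg -4.33 w 13.6 F [-0.2  0.6 -0.5]
TURN [ 0.021  0.012 -0.   ] SHIFT [-0.033  2.284  0.02 ]
```

View pics/wrist13.png

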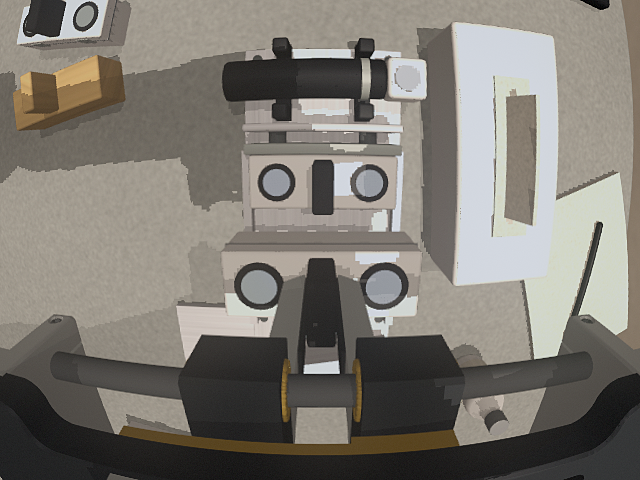

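```bash
python3 - <<'E'
from h import *
P=onplane('wrist13.png',[(276,182),(368.5,182)],53)[:,:2];print(P, P.mean(0))
E
python3 -m inch '[-0.03,0.5,0.02,0,0,0,0,0.7,0,0,0,0,0,0.6,0,0,0,0,0,0.4,0,0,0,0,0,0.1,0,0,0,0,0,0,0,0,0,0,0,0,0,0,0,0]'; python3 - <<'E'
from h import *
plan(646.6,62.5,59.5,np.radians(-4.4)); snap('wrist','wrist14.png')
E
```

```text
[[616.0441186  110.54403417]
 [683.92333419 105.48030017]] [649.98372639 108.01216717]
t: 21.92
position: [648.5, 62.0, 76.0]
tool_rot: [-1.57, 0.0, -1.647]
ft_force: [-0.7, 0.4, -0.2]
gripper_width: 0.146
t 21.92 pos [648.5  62.   76. ] yawdeg -4.37 w 13.8 F [-0.7  0.4 -0.2]
TURN [-0.011  0.004 -0.003] SHIFT [-0.013  0.551 -0.063]
```

View pics/wrist14.png

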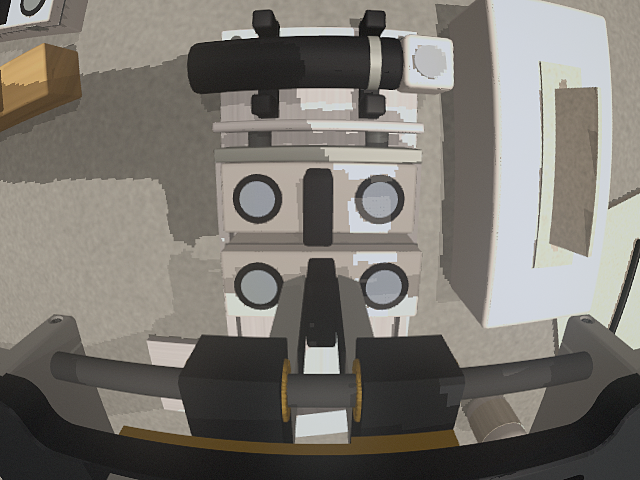

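```bash
python3 -m inch '[0,0.25,-0.05,0,0,0,0,0.25,0,0,0,0,0,0.04,0,0,0,0,0,0,0,0,0,0,0,0,0,0,0,0]'; python3 -m inch '[-0.05,0,0,0,0,0,-0.05,0,0,0,0,0,-0.05,0,0,0,0,0,0,0,0,0,0,0,0,0,0,0,0,0]'
```

```text
t: 22.38
position: [646.8, 62.0, 59.4]
tool_rot: [-1.57, 0.0, -1.647]
ft_force: [0.3, 0.4, 3.1]
gripper_width: 0.15
t: 22.8
position: [647.3, 66.5, 59.4]
tool_rot: [-1.57, 0.0, -1.647]
ft_force: [1.0, -1.0, 5.3]
gripper_width: 0.147
```

```bash
python3 -m inch '[-0.05,0,0,0,0,0,0,0,0,0,0,0]'; python3 -m inch '[-0.05,0,0,0,0,0,0,0,0,0,0,0]';python3 -m inch '[-0.03,0,0,0,0,0,0,0,0,0,0,0]'
```

```text
t: 22.97
position: [647.3, 67.8, 59.4]
tool_rot: [-1.57, -0.0, -1.647]
ft_force: [0.1, -1.9, 4.8]
gripper_width: 0.145
t: 23.13
position: [647.3, 68.5, 59.4]
tool_rot: [-1.57, -0.001, -1.648]
ft_force: [0.2, -2.6, 5.0]
gripper_width: 0.148
t: 23.3
position: [647.3, 68.7, 59.4]
tool_rot: [-1.57, -0.002, -1.648]
ft_force: [-0.2, -2.3, 5.8]
gripper_width: 0.145
```

Contact. Release, lift and go to case C.

```bash
python3 -m inch '[0.03,0,0,0,0,0,0,0,0,0,0,0,0,0,0,0,0,0,0,0,0,0,0,0]' 0.1; python3 -m inch '[0,-0.4,0,0,0,0,0,-0.8,0,0,0,0,0,-1,0,0,0,0,0,-0.9,0,0,0,0,0,0,0,0,0,0]';  python3 -c "
from h import *
plan(425.3,285.5,150,np.radians(-13.5))"
```

```text
t: 23.63
position: [646.5, 70.1, 58.5]
tool_rot: [-1.572, 0.001, -1.647]
ft_force: [0.3, 0.7, 0.1]
gripper_width: 0.391
t: 24.05
position: [651.0, 70.0, 158.7]
tool_rot: [-1.56, 0.002, -1.647]
ft_force: [0.7, -0.1, 0.8]
gripper_width: 0.55
t 24.05 pos [651.   70.  158.7] yawdeg -4.38 w 51.7 F [ 0.7 -0.1  0.8]
TURN [-0.097  1.52  -0.032] SHIFT [-5.228  0.291 -8.994]
```

```bash
python3 -m inch '[0,0,-0.3,0,0.75,0,-0.4,0,-0.7,0,0.75,0,-0.5,0,-0.8,0,0,0,-0.6,0,-0.9,0,0,0,-0.6,0,-0.9,0,0,0,-0.6,0,-0.9,0,0,0,-0.6,0,-0.9,0,0,0,-0.6,0,-0.9,0,0,0,-0.6,0,-0.9,0,0,0,-0.4,0,-0.9,0,0,0]'; python3 -m inch '[-0.3,0.1,-0.6,0,0,0,0,0,-0.3,0,0,0,0,0,0,0,0,0,0,0,0,0,0,0]'; python3 - <<'E'
from h import *
plan(425.3,285.5,50,np.radians(-13.5))
snap('wrist','wrist15.png')
E
```

```text
t: 24.88
position: [442.0, 268.1, 152.4]
tool_rot: [-1.571, 0.002, -1.803]
ft_force: [-0.6, 0.3, 0.4]
gripper_width: 0.548
t: 25.22
position: [419.7, 280.1, 149.4]
tool_rot: [-1.57, -0.0, -1.805]
ft_force: [0.7, 0.3, 0.3]
gripper_width: 0.556
t 25.22 pos [419.7 280.1 149.4] yawdeg -13.4 w 52.2 F [0.7 0.3 0.3]
TURN [-0.009  0.017  0.001] SHIFT [-0.219  3.313  0.141]
```

View pics/wrist15.png

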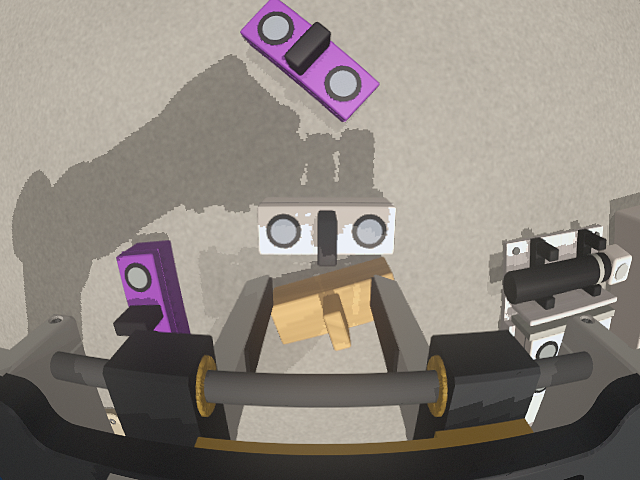

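```bash
python3 - <<'E'
from h import *
wins('wrist15.png',[(283.5,231.5),(369.5,231)])
plan(425.3,285.5,50,np.radians(-13.5))
E
```

```text
win [425.1 284.4] 68.5 -13.0
t 25.27 pos [420.4 279.7 149.4] yawdeg -13.48 w 52.0 F [-0.3 -0.  -0.3]
TURN [-0.014  0.003 -0.001] SHIFT [-0.226  3.314  0.113]
```

```bash
python3 -m inch '[-0.2,0.5,0.11,0,0,0,0,0.8,0,0,0,0,0,0.8,0,0,0,0,0,0.7,0,0,0,0,0,0.3,0,0,0,0,0,0.15,0,0,0,0,0,0,0,0,0,0,0,0,0,0,0,0]'; python3 -m inch '[0,0,0,0,0,0,0,0,0,0,0,0,0,0,0,0,0,0,0,0,0,0,0,0,0,0,0,0,0,0,0,0,0,0,0,0,0,0,0,0,0,0,0,0,0,0,0,0]' -1;  python3 -m inch '[0,-0.4,0,0,0,0,0,-0.7,0,0,0,0,0,-0.8,0,0,0,0,0,-0.8,0,0,0,0,0,-0.5,0,0,0,0,0,0,0,0,0,0,0,0,0,0,0,0]'; python3 - <<'E'
from h import *
plan(643.6,23,145,np.radians(-4.4))
snap('wrist','wrist16.png')
E
```

```text
t: 25.93
position: [424.7, 285.7, 52.2]
tool_rot: [-1.57, 0.001, -1.806]
ft_force: [-0.4, 0.2, 0.3]
gripper_width: 0.551
t: 26.6
position: [423.9, 286.0, 51.8]
tool_rot: [-1.57, 0.0, -1.804]
ft_force: [1.0, 0.0, 2.6]
gripper_width: 0.145
t: 27.18
position: [423.6, 286.0, 147.7]
tool_rot: [-1.57, 0.001, -1.804]
ft_force: [0.3, -0.6, -1.5]
gripper_width: 0.143
t 27.18 pos [423.6 286.  147.7] yawdeg -13.37 w 13.4 F [ 0.3 -0.6 -1.5]
TURN [-0.005 -1.495 -0.007] SHIFT [8.179 0.089 7.985]
```

View pics/wrist16.png

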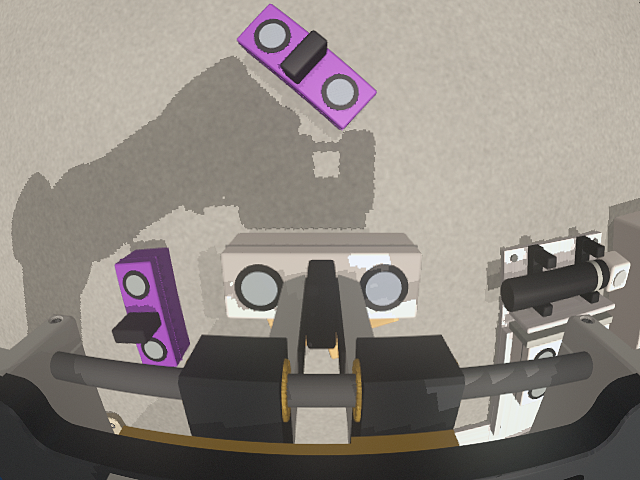

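```bash
python3 -m inch '[0.4,-0.3,0,0,-0.5,0,0.8,-0.3,0.2,0,-0.5,0,0.9,-0.1,0.5,0,-0.5,0,0.9,0,0.7,0,0,0,0.9,0,0.8,0,0,0,0.9,0,0.9,0,0,0,0.9,0,0.9,0,0,0,0.9,0,0.9,0,0,0,0.8,0,0.9,0,0,0,0.5,0,0.9,0,0,0]'; python3 -m inch '[0.1,0,0.6,0,0,0,0,0,0.3,0,0,0,0,0,0.1,0,0,0,0,0,0,0,0,0,0,0,0,0,0,0]';  python3 - <<'E'
from h import *
plan(643.6,22.5,75,np.radians(-4.4));snap('wrist','wrist17.png')
E
```

```text
t: 28.07
position: [599.5, 29.3, 166.4]
tool_rot: [-1.575, -0.002, -1.651]
ft_force: [-0.4, 0.2, -2.0]
gripper_width: 0.148
t: 28.48
position: [628.1, 28.9, 167.1]
tool_rot: [-1.574, -0.0, -1.647]
ft_force: [-1.3, 0.1, -1.1]
gripper_width: 0.143
t 28.48 pos [628.1  28.9 167.1] yawdeg -4.34 w 13.5 F [-1.3  0.1 -1.1]
TURN [0.032 0.01  0.   ] SHIFT [0.172 3.07  0.531]
```

View pics/wrist17.png

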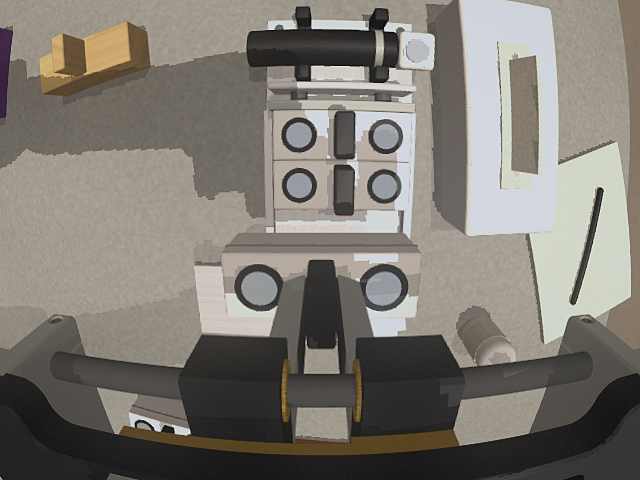

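```bash
python3 -m inch '[0.1,0.3,0.3,0,0,0,0.04,0.6,0.24,0,0,0,0,0.8,0,0,0,0,0,0.7,0,0,0,0,0,0.4,0,0,0,0,0,0.25,0,0,0,0,0,0,0,0,0,0,0,0,0,0,0,0]'; python3 - <<'E'
from h import *
plan(643.6,23,60,np.radians(-4.4)); snap('wrist','wrist18.png')
E
```

```text
t: 29.2
position: [645.9, 22.9, 77.4]
tool_rot: [-1.57, 0.0, -1.647]
ft_force: [-0.5, -0.6, -1.7]
gripper_width: 0.147
t 29.2 pos [645.9  22.9  77.4] yawdeg -4.38 w 13.8 F [-0.5 -0.6 -1.7]
TURN [-0.005  0.004 -0.   ] SHIFT [ 0.002  0.579 -0.077]
```

View pics/wrist18.png

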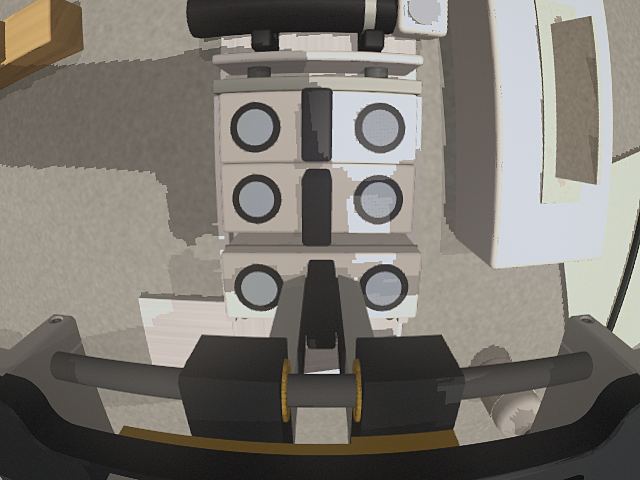

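```bash
python3 -m inch '[0,0.25,-0.07,0,0,0,0,0.25,0,0,0,0,0,0.05,0,0,0,0,0,0,0,0,0,0,0,0,0,0,0,0]'; python3 -m inch '[-0.05,0,0,0,0,0,-0.05,0,0,0,0,0,-0.05,0,0,0,0,0,-0.03,0,0,0,0,0,0,0,0,0,0,0,0,0,0,0,0,0]';python3 -m inch '[-0.05,0,0,0,0,0,0,0,0,0,0,0]'; python3 -m inch '[-0.05,0,0,0,0,0,0,0,0,0,0,0]'
```

```text
t: 29.67
position: [643.4, 23.0, 60.6]
tool_rot: [-1.571, 0.0, -1.647]
ft_force: [-0.1, 0.6, -2.9]
gripper_width: 0.149
t: 30.17
position: [643.8, 28.6, 60.6]
tool_rot: [-1.571, 0.0, -1.647]
ft_force: [0.1, 0.0, -0.5]
gripper_width: 0.15
t: 30.33
position: [644.0, 29.6, 60.6]
tool_rot: [-1.571, -0.0, -1.647]
ft_force: [0.8, -0.5, -1.2]
gripper_width: 0.149
t: 30.5
position: [643.9, 30.4, 60.6]
tool_rot: [-1.571, -0.001, -1.648]
ft_force: [-0.9, -2.4, -1.2]
gripper_width: 0.151
```

```bash
python3 -m inch '[0,0.04,0,0,0,0,0,0,0,0,0,0]';python3 -m inch '[0.03,0,0,0,0,0,0,0,0,0,0,0,0,0,0,0,0,0,0,0,0,0,0,0]' 0.1; python3 -m inch '[0,-0.4,0,0,0,0,0,-0.8,0,0,0,0,0,-1,0,0,0,0,0,-0.9,0,0,0,0,0,0,0,0,0,0]';  python3 -c "
from h import *
plan(425,-206,150,np.radians(-12.1));snap('side','side19.png')"
```

```text
t: 30.67
position: [644.2, 30.4, 59.9]
tool_rot: [-1.57, -0.001, -1.648]
ft_force: [-1.5, -2.6, 3.8]
gripper_width: 0.15
t: 31.0
position: [644.1, 31.4, 59.3]
tool_rot: [-1.571, 0.001, -1.646]
ft_force: [0.4, 0.7, 0.7]
gripper_width: 0.392
t: 31.42
position: [648.2, 30.9, 159.1]
tool_rot: [-1.56, 0.002, -1.647]
ft_force: [1.4, 1.0, 0.2]
gripper_width: 0.551
t 31.42 pos [648.2  30.9 159.1] yawdeg -4.37 w 51.8 F [1.4 1.  0.2]
TURN [-0.103  1.288 -0.026] SHIFT [ 9.281  0.304 -5.618]
```

View pics/side19.png

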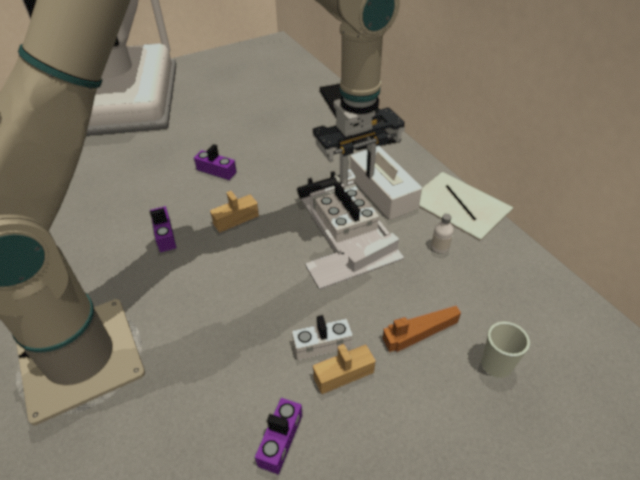

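```bash
python3 - <<'E'
from h import *
wins('side19.png',[(304.7,337),(339.2,328.8)])
E
python3 -m inch '[0.5,0,-0.2,0,0.65,0,0.9,0,-0.5,0,0.65,0,0.95,0,-0.6,0,0,0,0.95,0,-0.6,0,0,0,0.95,0,-0.6,0,0,0,0.95,0,-0.6,0,0,0,0.95,0,-0.6,0,0,0,0.95,0,-0.6,0,0,0,0.95,0,-0.6,0,0,0,0.7,0,-0.4,0,0,0]'; python3 -m inch '[0.4,0.1,-0.2,0,0,0,0.1,0,-0.1,0,0,0,0,0,0,0,0,0,0,0,0,0,0,0]'; python3 - <<'E'
from h import *
plan(425,-206,50,np.radians(-12))
snap('wrist','wrist20.png')
E
```

```text
win [ 425.7 -211.2] 68.5 -13.8
t: 32.3
position: [433.4, -196.5, 152.0]
tool_rot: [-1.573, -0.0, -1.785]
ft_force: [-0.3, 0.1, 0.2]
gripper_width: 0.549
t: 32.63
position: [425.3, -206.8, 149.2]
tool_rot: [-1.571, 0.001, -1.783]
ft_force: [1.1, 1.1, -0.2]
gripper_width: 0.549
t 32.63 pos [ 425.3 -206.8  149.2] yawdeg -12.13 w 51.6 F [ 1.1  1.1 -0.2]
TURN [ 0.    -0.022 -0.008] SHIFT [-0.025  3.308 -0.015]
```

View pics/wrist20.png

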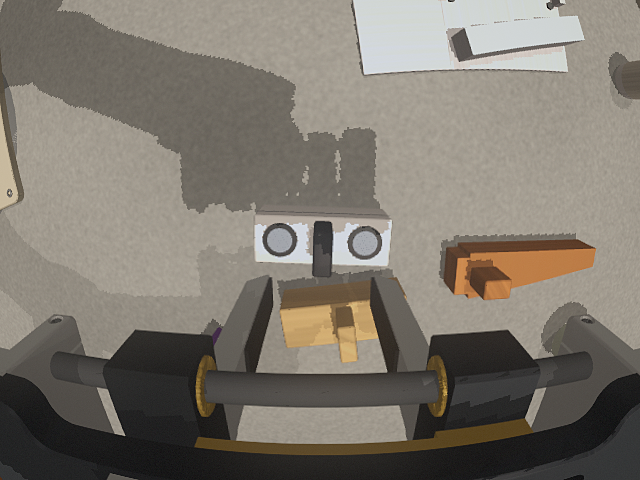

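```bash
python3 - <<'E'
from h import *
wins('wrist20.png',[(279.5,239.5),(364.5,242)])
plan(426,-211,50,np.radians(-14))
E
```

```text
win [ 425.4 -209.2] 68.1 -13.9
t 32.68 pos [ 425.7 -206.5  149.3] yawdeg -12.07 w 52.1 F [-0.3 -0.1  0.8]
TURN [-0.002  0.321 -0.008] SHIFT [0.142 3.309 0.046]
```

```bash
python3 -m inch '[0.1,0.5,0.02,0,0.32,0,0,0.8,0,0,0,0,0,0.8,0,0,0,0,0,0.7,0,0,0,0,0,0.3,0,0,0,0,0,0.17,0,0,0,0,0,0,0,0,0,0,0,0,0,0,0,0]'; python3 -m inch '[0,0,0,0,0,0,0,0,0,0,0,0,0,0,0,0,0,0,0,0,0,0,0,0,0,0,0,0,0,0,0,0,0,0,0,0,0,0,0,0,0,0,0,0,0,0,0,0]' -1;  python3 -m inch '[0,-0.4,0,0,0,0,0,-0.7,0,0,0,0,0,-0.8,0,0,0,0,0,-0.8,0,0,0,0,0,-0.5,0,0,0,0,0,0,0,0,0,0,0,0,0,0,0,0]'; python3 - <<'E'
from h import *
plan(640.5,-17,145,np.radians(-4.4))
snap('wrist','wrist21.png')
E
```

```text
t: 33.35
position: [425.5, -210.6, 51.7]
tool_rot: [-1.57, 0.0, -1.816]
ft_force: [-0.3, 0.5, 0.8]
gripper_width: 0.551
t: 34.02
position: [424.8, -210.9, 51.4]
tool_rot: [-1.57, -0.0, -1.817]
ft_force: [0.0, 0.3, 3.1]
gripper_width: 0.145
t: 34.6
position: [424.9, -210.8, 147.4]
tool_rot: [-1.57, -0.0, -1.817]
ft_force: [0.2, 0.7, -1.2]
gripper_width: 0.145
t 34.6 pos [ 424.9 -210.8  147.4] yawdeg -14.1 w 13.6 F [ 0.2  0.7 -1.2]
TURN [-0.01  -1.616  0.002] SHIFT [-6.992  0.08   6.671]
```

View pics/wrist21.png

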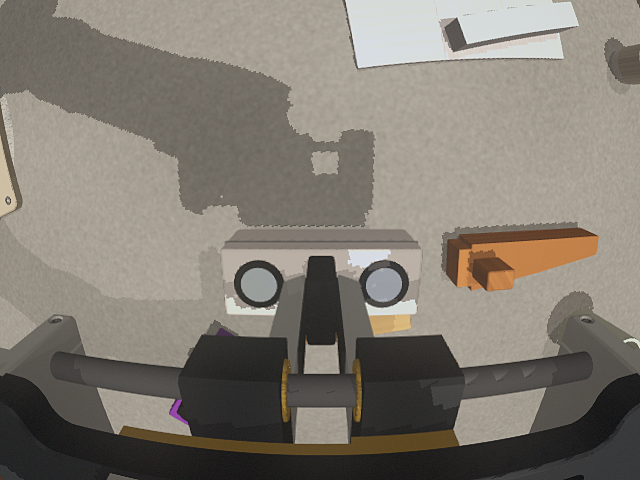

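```bash
python3 -m inch '[-0.2,-0.3,0.3,0,-0.8,0,-0.6,-0.3,0.7,0,-0.8,0,-0.7,0,0.7,0,0,0,-0.8,0,0.8,0,0,0,-0.8,0,0.8,0,0,0,-0.8,0,0.8,0,0,0,-0.8,0,0.8,0,0,0,-0.8,0,0.8,0,0,0,-0.7,0,0.7,0,0,0,-0.4,0,0.3,0,0,0]'; python3 -m inch '[0,0,0,0,0,0,0,0,0,0,0,0,0,0,0,0,0,0]';  python3 - <<'E'
from h import *
plan(640.4,-17.5,75,np.radians(-4.4));snap('wrist','wrist22.png')
E
```

```text
t: 35.48
position: [644.5, -28.5, 162.5]
tool_rot: [-1.572, 0.002, -1.646]
ft_force: [0.5, 0.5, -1.4]
gripper_width: 0.148
t: 35.73
position: [640.8, -34.3, 163.6]
tool_rot: [-1.574, -0.001, -1.651]
ft_force: [0.4, 0.1, -0.6]
gripper_width: 0.15
t 35.73 pos [640.8 -34.3 163.6] yawdeg -4.58 w 14.1 F [ 0.4  0.1 -0.6]
TURN [ 0.035 -0.029  0.013] SHIFT [-0.557  2.954 -0.057]
```

View pics/wrist22.png

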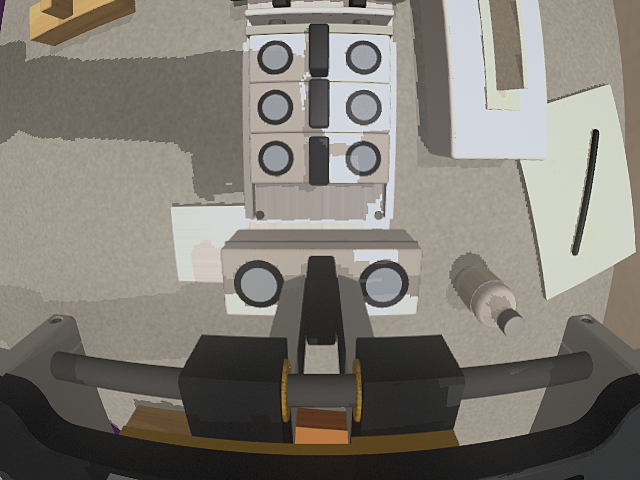

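```bash
python3 -m inch '[-0.28,0,-0.03,0,0,0,-0.28,0.3,-0.02,0,0,0,0,0.6,0,0,0,0,0,0.7,0,0,0,0,0,0.7,0,0,0,0,0,0.4,0,0,0,0,0,0.2,0,0,0,0,0,0,0,0,0,0,0,0,0,0,0,0]'; python3 - <<'E'
from h import *
plan(640.4,-17.5,59.5,np.radians(-4.4)); snap('wrist','wrist23.png')
E
```

```text
t: 36.53
position: [642.8, -15.8, 78.6]
tool_rot: [-1.57, 0.0, -1.649]
ft_force: [0.5, 0.6, -0.4]
gripper_width: 0.145
t 36.53 pos [642.8 -15.8  78.6] yawdeg -4.5 w 13.6 F [ 0.5  0.6 -0.4]
TURN [-0.006 -0.017 -0.002] SHIFT [ 0.064  0.638 -0.076]
```

View pics/wrist23.png

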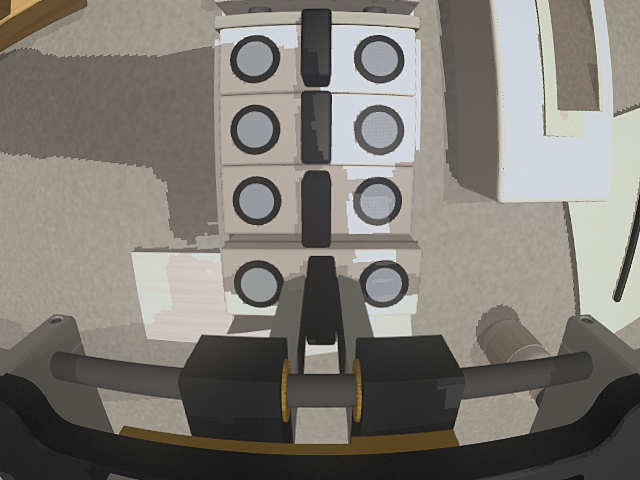

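```bash
python3 -m inch '[0.06,0.2,-0.07,0,0,0,0,0.25,0,0,0,0,0,0.15,0,0,0,0,0,0.06,0,0,0,0,0,0,0,0,0,0,0,0,0,0,0,0]'; python3 -m inch '[-0.05,0,0,0,0,0,-0.05,0,0,0,0,0,-0.05,0,0,0,0,0,0,0,0,0,0,0,0,0,0,0,0,0]';python3 -m inch '[-0.05,0,0,0,0,0,0,0,0,0,0,0]'; python3 -m inch '[-0.05,0,0,0,0,0,0,0,0,0,0,0]'
```

```text
t: 37.08
position: [640.0, -17.7, 59.3]
tool_rot: [-1.571, -0.0, -1.65]
ft_force: [-2.5, -0.2, 7.0]
gripper_width: 0.147
t: 37.5
position: [641.4, -13.6, 59.3]
tool_rot: [-1.569, -0.0, -1.65]
ft_force: [0.3, -1.2, 5.9]
gripper_width: 0.148
t: 37.67
position: [641.5, -12.8, 59.3]
tool_rot: [-1.569, -0.001, -1.65]
ft_force: [-0.7, -1.9, 5.7]
gripper_width: 0.152
t: 37.83
position: [641.6, -12.2, 59.4]
tool_rot: [-1.569, -0.002, -1.65]
ft_force: [-0.2, -3.6, 5.7]
gripper_width: 0.149
```

```bash
python3 -m inch '[-0.05,0,0,0,0,0,0,0,0,0,0,0]';python3 -m inch '[0.04,0,0,0,0,0,0.04,0,0,0,0,0,0,0,0,0,0,0]';python3 -m inch '[0,0,0,0,0,0,0,0,0,0,0,0,0,0,0,0,0,0,0,0,0,0,0,0]' 0.1; python3 -m inch '[0,-0.4,0,0,0,0,0,-0.8,0,0,0,0,0,-1,0,0,0,0,0,-0.9,0,0,0,0,0,-0.5,0,0,0,0,0,0,0,0,0,0]' 0.4;  python3 - <<'E'
from h import *
plan(640,-180,190,np.radians(-5));snap('wrist','wrist24.png')
E
```

```text
t: 38.0
position: [641.6, -11.6, 59.4]
tool_rot: [-1.569, -0.003, -1.651]
ft_force: [-0.9, -5.4, 5.2]
gripper_width: 0.147
t: 38.25
position: [641.6, -12.0, 59.3]
tool_rot: [-1.569, -0.001, -1.65]
ft_force: [-0.1, -1.8, 6.0]
gripper_width: 0.152
t: 38.58
position: [640.6, -10.6, 58.2]
tool_rot: [-1.571, 0.0, -1.649]
ft_force: [0.5, -0.1, -0.1]
gripper_width: 0.393
t: 39.08
position: [643.6, -10.9, 171.4]
tool_rot: [-1.563, 0.001, -1.649]
ft_force: [0.7, -0.6, 0.1]
gripper_width: 0.697
t 39.08 pos [643.6 -10.9 171.4] yawdeg -4.5 w 65.5 F [ 0.7 -0.6  0.1]
TURN [-0.078  0.083 -0.008] SHIFT [ 5.625 -0.621  0.37 ]
```

View pics/wrist24.png

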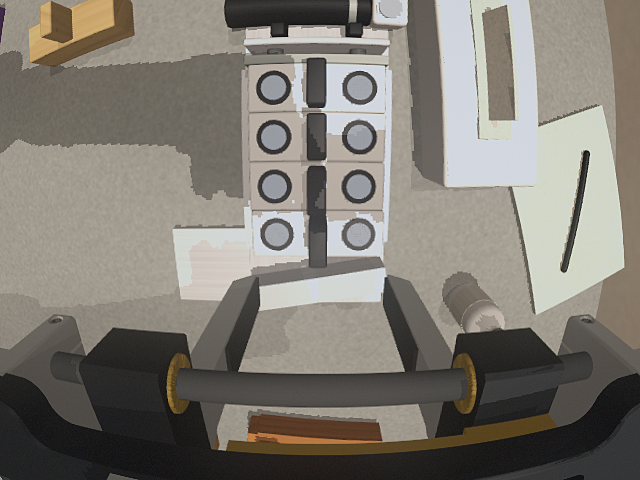

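```bash
python3 - <<'E'
from h import *
P=onplane('wrist24.png',[(276.5,234),(359,234)],53)[:,:2];print(P, P.mean(0))
E
python3 -m inch '[0.4,0,-0.2,0,0,0,0.8,-0.1,-0.2,0,0,0,0.9,-0.1,-0.2,0,0,0,0.9,-0.1,-0.2,0,0,0,0.9,-0.1,-0.2,0,0,0,0.8,0,-0.2,0,0,0,0.5,0,0,0,0,0,0,0,0,0,0,0,0,0,0,0,0,0]'; python3 - <<'E'
from h import *
plan(640,-180,190);snap('wrist','wrist25.png')
E
```

```text
[[607.31849117  -8.48557674]
 [676.11733985 -14.02800899]] [641.71791551 -11.25679287]
t: 39.88
position: [592.0, -163.7, 177.5]
tool_rot: [-1.572, 0.001, -1.651]
ft_force: [-0.1, 0.6, -0.8]
gripper_width: 0.698
t 39.88 pos [ 592.  -163.7  177.5] yawdeg -4.59 w 65.6 F [-0.1  0.6 -0.8]
TURN [ 0.016 -0.    -0.009] SHIFT [ 0.413 -0.418  1.637]
```

View pics/wrist25.png

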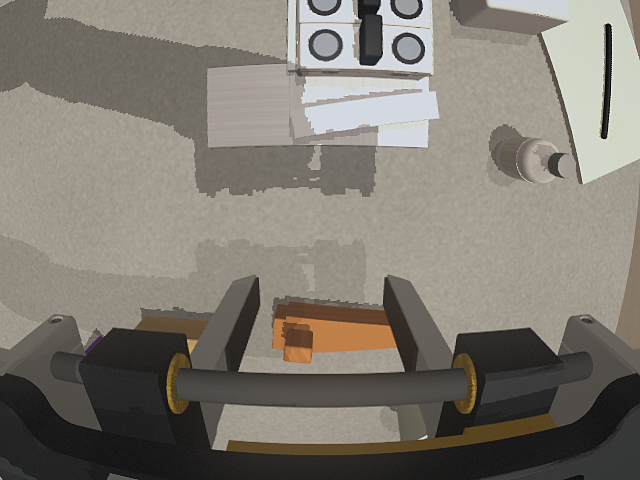

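```bash
python3 -m inch '[0.5,0,0,0,0,0,0.9,0,0,0,0,0,0.6,0,0,0,0,0,0.3,0,0,0,0,0,0,0,0,0,0,0,0,0,0,0,0,0]'; python3 - <<'E'
from h import *
plan(640,-180,190);snap('wrist','wrist26.png'); crop('wrist26.png',240,180,480,340,3.3,'w26c.png')
E
```

```text
t: 40.43
position: [587.5, -231.4, 178.2]
tool_rot: [-1.571, 0.001, -1.649]
ft_force: [-0.2, 0.1, -0.7]
gripper_width: 0.7
t 40.43 pos [ 587.5 -231.4  178.2] yawdeg -4.47 w 65.8 F [-0.2  0.1 -0.7]
TURN [ 0.002 -0.    -0.011] SHIFT [-1.845 -0.393  1.612]
```

View pics/w26c.png

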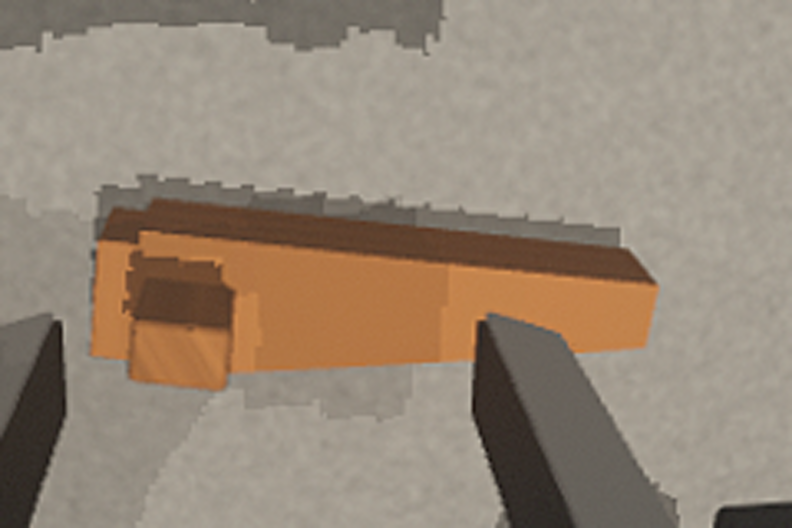

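```bash
python3 - <<'E'
from h import *
f='wrist26.png'; c=lambda L:[(240+x/3.3,180+y/3.3) for x,y in L]
P=onplane(f,c([(140,231),(657,287),(645,346),(98,240),(92,355),(235,373)]),34)[:,:2]; print(P.round(1))
d=P[1]-P[0]; print('upper',np.hypot(*d),np.degrees(np.arctan2(d[1],d[0])))
e=P[2]-P[5]; print('lower',np.hypot(*e),np.degrees(np.arctan2(e[1],e[0])))
e=P[1]-P[2]; print('thin end',np.hypot(*e),np.degrees(np.arctan2(e[1],e[0]))-90)
e=P[3]-P[4]; print('butt',np.hypot(*e),np.degrees(np.arctan2(e[1],e[0]))-90)
T=onplane(f,c([(135,318),(233,326),(227,390),(129,380)]),68)[:,:2]; print('tab',T.round(1),T.mean(0))
e=T[1]-T[0]; print(np.hypot(*e),np.degrees(np.arctan2(e[1],e[0])))
e=T[0]-T[3]; print(np.hypot(*e),np.degrees(np.arctan2(e[1],e[0]))-90)
for a in (-9.0,):
  a=np.radians(a);R=np.array([[np.cos(a),-np.sin(a)],[np.sin(a),np.cos(a)]])
  o=(P[0]+P[1])/2-R@[0,16]; print('wedge o',o,'tab pred',o+R@[-60,-6],'thin',o+R@[75,-4])
E
```

```text
[[ 550.1 -251.2]
 [ 697.6 -280.2]
 [ 694.4 -298.7]
 [ 538.  -252.9]
 [ 532.  -287.7]
 [ 572.9 -296.2]]
upper 150.31503845544793 -11.130635794081792
lower 121.60692321459895 -1.1605411366220686
thin end 18.7261804978458 -9.783827936911948
butt 35.23909693308737 -9.892699387925006
tab [[ 550.8 -263.9]
 [ 575.6 -267.9]
 [ 572.5 -285.8]
 [ 547.2 -281.1]] [ 561.55066933 -274.66361846]
25.15093657959656 -9.179388014438777
17.607903426826294 -11.754911701524478
wedge o [ 621.3838051  -281.50564541] tab pred [ 561.18389787 -278.04570756] thin [ 694.83469278 -297.18898365]
```

```bash
python3 - <<'E'
from h import *
plan(561.3,-275.5,38,np.radians(-10.3))
E
```

```text
t 40.48 pos [ 587.6 -230.5  178.2] yawdeg -4.4 w 65.7 F [0.2 0.4 0.4]
TURN [ 0.003  0.983 -0.016] SHIFT [ 1.633  4.675 -0.595]
```

```bash
python3 -m inch '[0,0,0,0,0.98,0,0.6,0,-0.2,0,0,0,0.7,0.4,-0.3,0,0,0,0.33,0.7,-0.1,0,0,0,0,0.7,0,0,0,0,0,0.7,0,0,0,0,0,0.3,0,0,0,0,0,0,0,0,0,0,0,0,0,0,0,0]' 0.1; python3 - <<'E'
from h import *
plan(561.3,-275.5,38,np.radians(-10.3));snap('wrist','wrist27.png')
E
```

```text
t: 41.23
position: [561.3, -276.0, 94.6]
tool_rot: [-1.571, 0.001, -1.75]
ft_force: [-0.1, 0.6, 0.5]
gripper_width: 0.551
t 41.23 pos [ 561.3 -276.    94.6] yawdeg -10.28 w 51.8 F [-0.1  0.6  0.5]
TURN [ 0.001  0.004 -0.007] SHIFT [-0.015  1.887 -0.004]
```

View pics/wrist27.png

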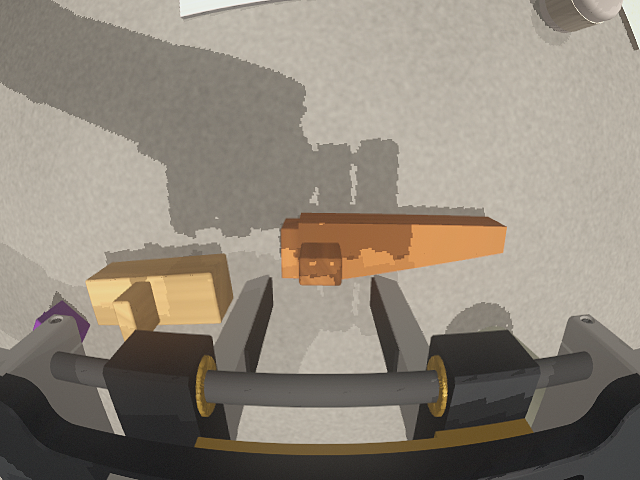

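```bash
python3 - <<'E'
from h import *
print(onplane('wrist27.png',[(222,275),(224,322),(232,255)],45).round(1)); print(onplane('wrist27.png',[(320,268)],68))
E
```

```text
[[ 492.8 -274.5   45. ]
 [ 484.1 -310.    45. ]
 [ 503.5 -261.8   45. ]]
[[ 561.07645003 -272.53209407   68.        ]]
```

Clear of the blank. Descend and grip.

```bash
python3 -m inch '[-0.05,0.4,0,0,0,0,0,0.7,0,0,0,0,0,0.5,0,0,0,0,0,0.2,0,0,0,0,0,0.09,0,0,0,0,0,0,0,0,0,0,0,0,0,0,0,0]'; python3 -m inch '[0,0,0,0,0,0,0,0,0,0,0,0,0,0,0,0,0,0,0,0,0,0,0,0,0,0,0,0,0,0,0,0,0,0,0,0]' -1;  python3 -m inch '[0,-0.3,0,0,0,0,0,-0.5,0,0,0,0,0,-0.7,0,0,0,0,0,-0.5,0,0,0,0,0,0,0,0,0,0,0,0,0,0,0,0]'; python3 - <<'E'
from h import *
o=np.array([643.8,28.4]); a=np.radians(-4.4); R=np.array([[np.cos(a),-np.sin(a)],[np.sin(a),np.cos(a)]])
t=o+R@[-95-60,-78.5-6]; print(t)
plan(t[0],t[1],100,a);snap('wrist','wrist28.png')
E
```

```text
t: 41.87
position: [561.6, -276.1, 38.5]
tool_rot: [-1.569, -0.0, -1.752]
ft_force: [0.0, -0.1, 0.4]
gripper_width: 0.548
t: 42.37
position: [561.1, -275.9, 38.2]
tool_rot: [-1.57, -0.0, -1.752]
ft_force: [-0.6, -0.2, 2.7]
gripper_width: 0.276
t: 42.87
position: [561.4, -276.0, 98.5]
tool_rot: [-1.569, -0.0, -1.752]
ft_force: [-0.9, -0.5, -1.4]
gripper_width: 0.275
[482.77406553 -43.9595082 ]
t 42.87 pos [ 561.4 -276.    98.5] yawdeg -10.38 w 25.9 F [-0.9 -0.5 -1.4]
TURN [-0.015 -0.997  0.004] SHIFT [-7.51  -0.049 -3.206]
```

View pics/wrist28.png

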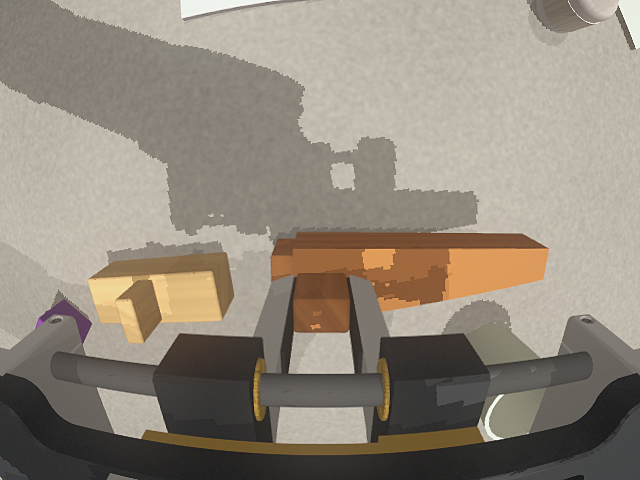

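```bash
python3 -m inch '[-0.3,-0.1,-0.4,0,-0.5,0,-0.6,0,-0.5,0,-0.5,0,-0.8,0,-0.5,0,0,0,-0.9,0,-0.5,0,0,0,-0.9,0,-0.5,0,0,0,-0.9,0,-0.5,0,0,0,-0.9,0,-0.3,0,0,0,-0.8,0,0,0,0,0,-0.7,0,0,0,0,0,-0.4,0,0,0,0,0]'; python3 -m inch '[-0.1,0,0,0,0,0,0,0,0,0,0,0,0,0,0,0,0,0]';  python3 - <<'E'
from h import *
plan(482.8,-44,70,np.radians(-4.4));snap('wrist','wrist29.png');snap('side','side29.png')
E
```

```text
t: 43.75
position: [482.8, -48.1, 99.7]
tool_rot: [-1.573, 0.001, -1.644]
ft_force: [-0.6, -0.6, -0.8]
gripper_width: 0.278
t: 44.0
position: [483.6, -49.2, 100.2]
tool_rot: [-1.572, -0.001, -1.648]
ft_force: [0.2, 0.0, -0.4]
gripper_width: 0.275
t 44.0 pos [483.6 -49.2 100.2] yawdeg -4.42 w 25.9 F [ 0.2  0.  -0.4]
TURN [ 0.011 -0.003  0.007] SHIFT [-0.171  1.008 -0.04 ]
```

View pics/wrist29.png

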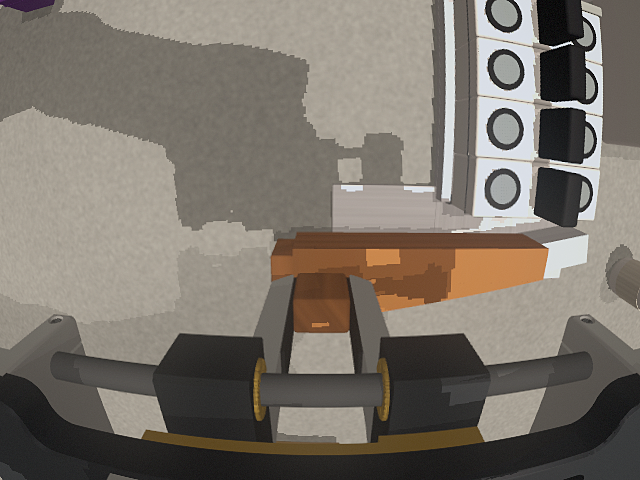

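View pics/side29.png

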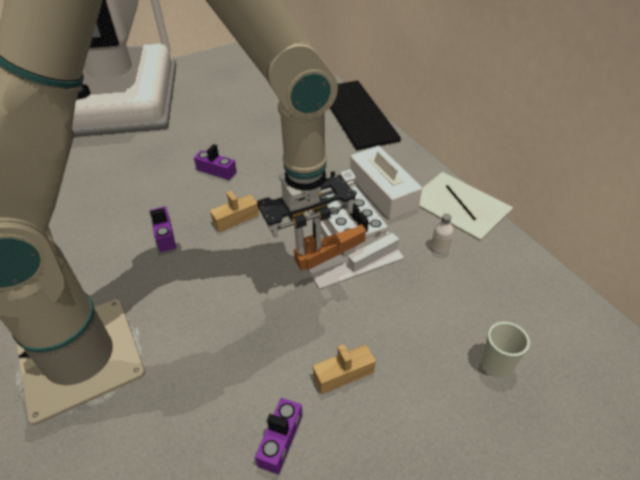

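```bash
python3 - <<'E'
from h import *
crop('wrist29.png',260,150,620,350,2.2,'w29c.png')
E
```

```text
(no output)
```

View pics/w29c.png

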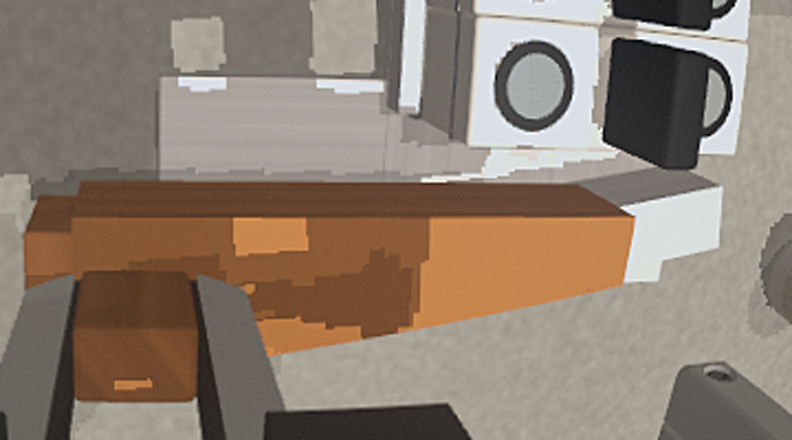

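```bash
python3 - <<'E'
from h import *
f='wrist29.png'; c=lambda L:[(260+x/2.2,150+y/2.2) for x,y in L]
P=onplane(f,c([(72,216),(634,216),(624,285)]),95.9)[:,:2]; d=P[1]-P[0]
print(P.round(1),'len',np.hypot(*d),'yaw',np.degrees(np.arctan2(d[1],d[0])))
C=onplane(f,c([(470,146),(740,155)]),53)[:,:2]; print('case4 S edge',C.round(1))
o=np.array([643.8,28.4]); a=np.radians(-4.4); R=np.array([[np.cos(a),-np.sin(a)],[np.sin(a),np.cos(a)]])
print('cradle: wedge',((P-o)@R).round(1),'case4',((C-o)@R).round(1))
CH=onplane(f,c([(620,208),(720,187)]),42)[:,:2]; print('cheek',CH.round(1),((CH-o)@R).round(1))
s=manip.state(); print('tcp cradle',((s['position'][:2]-o)@R).round(1))
E
```

```text
[[470.4 -25.5]
 [620.4 -37.7]
 [619.8 -57.9]] len 150.53477121975524 yaw -4.657701952259163
case4 S edge [[586.8 -26. ]
 [698.  -35.3]]
cradle: wedge [[-168.8  -67. ]
 [ -18.3  -67.7]
 [ -17.4  -87.9]] case4 [[-52.7 -58.6]
 [ 58.9 -59.3]]
cheek [[651.9 -54.3]
 [699.2 -50.1]] [[ 14.4 -81.8]
 [ 61.2 -74. ]]
tcp cradle [-153.6  -90.2]
```

```bash
python3 -m inch '[-0.17,0,0,0,0,0,0,0.3,0,0,0,0,0,0.3,0,0,0,0,0,0,0,0,0,0,0,0,0,0,0,0]'; python3 - <<'E'
from h import *
o=np.array([643.8,28.4]); a=np.radians(-4.4); R=np.array([[np.cos(a),-np.sin(a)],[np.sin(a),np.cos(a)]])
t=o+R@[-153,-84.8]
s=manip.state(); print('tcp cradle',((s['position'][:2]-o)@R).round(1))
plan(t[0],t[1],60,a)
E
```

```text
t: 44.52
position: [483.6, -43.4, 81.8]
tool_rot: [-1.573, -0.0, -1.648]
ft_force: [0.4, -0.2, -0.3]
gripper_width: 0.275
tcp cradle [-154.2  -83.8]
t 44.52 pos [483.6 -43.4  81.8] yawdeg -4.4 w 25.8 F [ 0.4 -0.2 -0.3]
TURN [0.02  0.    0.001] SHIFT [0.032 0.728 0.039]
```

```bash
python3 -m inch '[0.03,0.3,0,0,0,0,0,0.4,0,0,0,0,0,0.3,0,0,0,0,0,0.1,0,0,0,0,0,0,0,0,0,0,0,0,0,0,0,0]'; python3 - <<'E'
from h import *
o=np.array([643.8,28.4]); a=np.radians(-4.4); R=np.array([[np.cos(a),-np.sin(a)],[np.sin(a),np.cos(a)]])
s=manip.state(); print('tcp cradle',((s['position'][:2]-o)@R).round(1), s['position'],s['ft_force'])
snap('wrist','wrist30.png')
crop('wrist30.png',260,130,640,350,2.1,'w30c.png')
E
```

```text
t: 45.02
position: [484.4, -44.2, 49.6]
tool_rot: [-1.571, -0.0, -1.647]
ft_force: [-0.2, -0.8, -1.9]
gripper_width: 0.275
tcp cradle [-153.4  -84.6] [484.35409915 -44.18304102  49.62549566] [-0.16061879 -0.76156637 -1.90439565]
```

View pics/w30c.png

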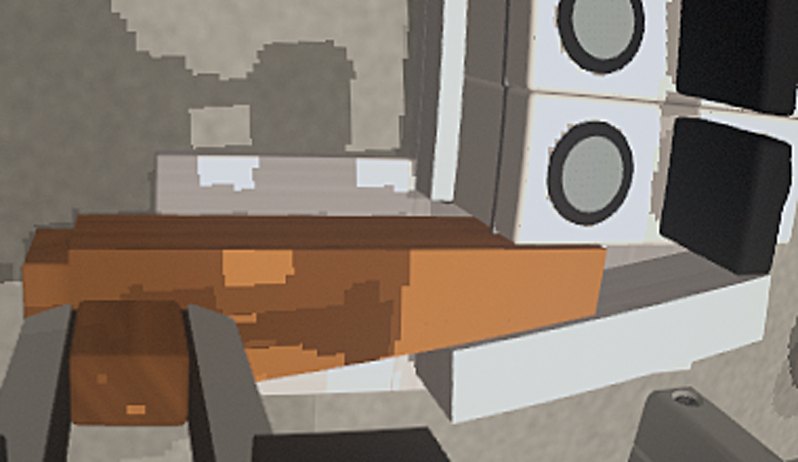

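```bash
python3 -m inch '[0,0.06,0,0,0,0,0,0.05,0,0,0,0,0,0,0,0,0,0,0,0,0,0,0,0]'; python3 -m inch '[0,0,0.2,0,0,0,0,0,0.3,0,0,0,0,0,0.3,0,0,0,0,0,0.2,0,0,0,0,0,0,0,0,0]'; python3 -m inch '[0,0,0,0,0,0,0,0,0,0,0,0]'; python3 - <<'E'
from h import *
o=np.array([643.8,28.4]); a=np.radians(-4.4); R=np.array([[np.cos(a),-np.sin(a)],[np.sin(a),np.cos(a)]])
s=manip.state(); print('tcp cradle',((s['position'][:2]-o)@R).round(1), s['position'],s['ft_force'])
E
```

```text
t: 45.4
position: [484.5, -44.1, 46.6]
tool_rot: [-1.571, 0.0, -1.647]
ft_force: [-0.6, 0.3, -1.3]
gripper_width: 0.276
t: 45.82
position: [516.5, -45.3, 46.4]
tool_rot: [-1.569, 0.001, -1.646]
ft_force: [0.6, 3.0, -1.6]
gripper_width: 0.274
t: 45.98
position: [514.7, -45.6, 46.4]
tool_rot: [-1.57, 0.001, -1.646]
ft_force: [1.1, 4.3, -1.3]
gripper_width: 0.277
tcp cradle [-123.1  -83.6] [514.67760896 -45.55421261  46.43954126] [ 1.14714589  4.28197322 -1.3419759 ]
```

```bash
python3 -m inch '[-0.04,0,0,0,0,0,0,0,0,0,0,0,0,0,0,0,0,0]'; python3 -c "
from h import *
snap('wrist','wrist31.png')
crop('wrist31.png',260,130,640,350,2.1,'w31c.png')"
```

```text
t: 46.23
position: [514.2, -45.3, 46.5]
tool_rot: [-1.571, -0.0, -1.648]
ft_force: [-0.5, 2.8, -1.0]
gripper_width: 0.278
```

View pics/w31c.png

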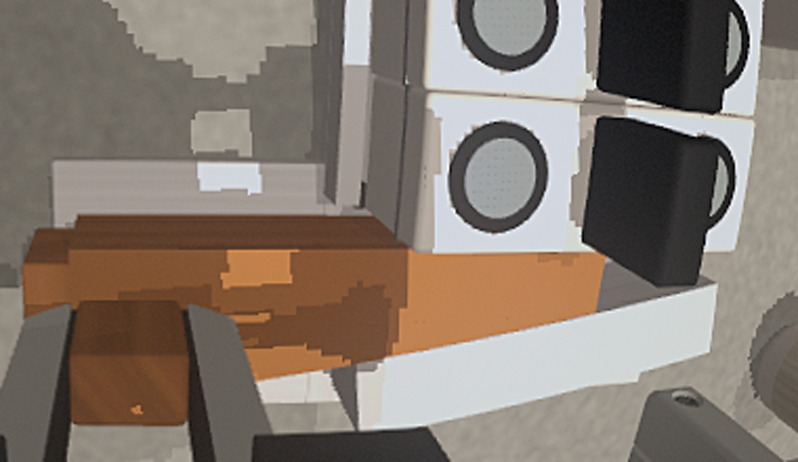

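```bash
python3 -m inch '[-0.02,0,0.1,0,0,0,-0.02,0,0.1,0,0,0,0,0,0,0,0,0,0,0,0,0,0,0]'; python3 -m inch '[-0.017,0,0.1,0,0,0,-0.017,0,0.1,0,0,0,0,0,0,0,0,0,0,0,0,0,0,0]'
```

```text
t: 46.62
position: [521.1, -44.7, 46.5]
tool_rot: [-1.57, -0.0, -1.648]
ft_force: [0.5, 1.2, -0.7]
gripper_width: 0.276
t: 46.95
position: [526.2, -44.1, 46.4]
tool_rot: [-1.572, -0.0, -1.648]
ft_force: [-2.1, 0.6, -1.4]
gripper_width: 0.274
```

```bash
python3 -m inch '[-0.02,0,0.1,0,0,0,-0.02,0,0.1,0,0,0,0,0,0,0,0,0,0,0,0,0,0,0]'; python3 -m inch '[-0.02,0,0.1,0,0,0,-0.02,0,0.1,0,0,0,0,0,0,0,0,0,0,0,0,0,0,0]'
```

```text
t: 47.28
position: [532.4, -43.6, 46.3]
tool_rot: [-1.571, -0.0, -1.648]
ft_force: [-3.7, -1.3, -0.1]
gripper_width: 0.275
t: 47.62
position: [538.2, -43.1, 46.4]
tool_rot: [-1.572, -0.001, -1.648]
ft_force: [-4.4, -1.8, 0.1]
gripper_width: 0.275
```

```bash
python3 -m inch '[-0.02,0,0.1,0,0,0,0,0,0,0,0,0,0,0,0,0,0,0]';python3 -m inch '[-0.02,0,0.1,0,0,0,0,0,0,0,0,0,0,0,0,0,0,0]'; python3 - <<'E'
from h import *
o=np.array([643.8,28.4]); a=np.radians(-4.4); R=np.array([[np.cos(a),-np.sin(a)],[np.sin(a),np.cos(a)]])
s=manip.state(); print('tcp cradle',((s['position'][:2]-o)@R).round(1), s['position'],s['ft_force'])
E
```

```text
t: 47.87
position: [540.3, -42.9, 46.4]
tool_rot: [-1.573, -0.001, -1.648]
ft_force: [-6.6, -1.3, 1.3]
gripper_width: 0.277
t: 48.12
position: [542.4, -42.7, 46.4]
tool_rot: [-1.575, -0.001, -1.648]
ft_force: [-7.9, -3.0, 5.1]
gripper_width: 0.273
tcp cradle [-95.6 -78.7] [542.39614073 -42.71619099  46.41729039] [-7.94721828 -3.04612789  5.14869639]
```

```bash
python3 -m inch '[-0.015,0,0.1,0,0,0,0,0,0,0,0,0,0,0,0,0,0,0]';python3 -m inch '[-0.015,0,0.1,0,0,0,0,0,0,0,0,0,0,0,0,0,0,0]'
```

```text
t: 48.37
position: [544.6, -42.5, 46.4]
tool_rot: [-1.576, -0.001, -1.648]
ft_force: [-9.6, -2.6, 6.5]
gripper_width: 0.278
t: 48.62
position: [546.9, -42.4, 46.4]
tool_rot: [-1.578, -0.001, -1.648]
ft_force: [-11.4, -3.0, 7.6]
gripper_width: 0.277
```

```bash
python3 -m inch '[-0.01,0,0.1,0,0,0,0,0,0,0,0,0,0,0,0,0,0,0]';python3 -m inch '[-0.01,0,0.08,0,0,0,0,0,0,0,0,0,0,0,0,0,0,0]'
```

```text
t: 48.87
position: [549.1, -42.2, 46.3]
tool_rot: [-1.579, -0.001, -1.648]
ft_force: [-12.7, -2.3, 7.9]
gripper_width: 0.274
t: 49.12
position: [550.6, -42.1, 46.2]
tool_rot: [-1.581, -0.001, -1.648]
ft_force: [-14.4, -2.5, 9.6]
gripper_width: 0.277
```

```bash
python3 -m inch '[-0.01,0,0.08,0,0,0,0,0,0,0,0,0,0,0,0,0,0,0]';python3 -m inch '[-0.01,0,0.07,0,0,0,0,0,0,0,0,0,0,0,0,0,0,0]'; python3 - <<'E'
from h import *
o=np.array([643.8,28.4]); a=np.radians(-4.4); R=np.array([[np.cos(a),-np.sin(a)],[np.sin(a),np.cos(a)]])
s=manip.state(); print('tcp cradle',((s['position'][:2]-o)@R).round(1), s['position'],s['ft_force'])
E
```

```text
t: 49.37
position: [552.1, -41.9, 46.1]
tool_rot: [-1.583, -0.001, -1.648]
ft_force: [-16.2, -2.5, 10.9]
gripper_width: 0.276
t: 49.62
position: [552.2, -41.9, 45.9]
tool_rot: [-1.586, -0.002, -1.648]
ft_force: [-18.1, -2.4, 12.2]
gripper_width: 0.277
tcp cradle [-85.9 -77.1] [552.20913626 -41.88459641  45.94693799] [-18.08476242  -2.42397553  12.2331947 ]
```

```bash
python3 -m inch '[0,-0.02,-0.1,0,0,0,0,0,0,0,0,0]';python3 -m inch '[0,0,0,0,0,0,0,0,0,0,0,0,0,0,0,0,0,0]' 0.05; python3 -m inch '[0,0,0,0,0,0,0,-0.3,0,0,0,0,0,-0.7,0,0,0,0,0,-0.8,0,0,0,0,0,-0.8,0,0,0,0,0,-0.8,0,0,0,0,0,-0.4,0,0,0,0,0,0,0,0,0,0]'; python3 - <<'E'
from h import *
snap('wrist','wrist32.png'); snap('side','side32.png'); snap('scene','scene32.png')
E
```

```text
t: 49.78
position: [552.4, -41.9, 46.4]
tool_rot: [-1.58, -0.002, -1.648]
ft_force: [-10.9, -2.7, 5.0]
gripper_width: 0.276
t: 50.03
position: [559.9, -40.4, 47.4]
tool_rot: [-1.567, 0.0, -1.647]
ft_force: [0.7, 0.7, 0.3]
gripper_width: 0.447
t: 50.7
position: [561.1, -40.4, 165.0]
tool_rot: [-1.562, 0.001, -1.647]
ft_force: [1.0, 0.3, -0.3]
gripper_width: 0.523
```

View pics/wrist32.png

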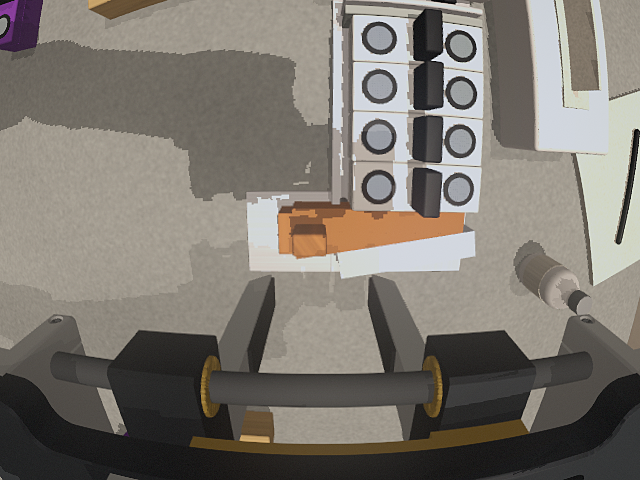

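View pics/scene32.png

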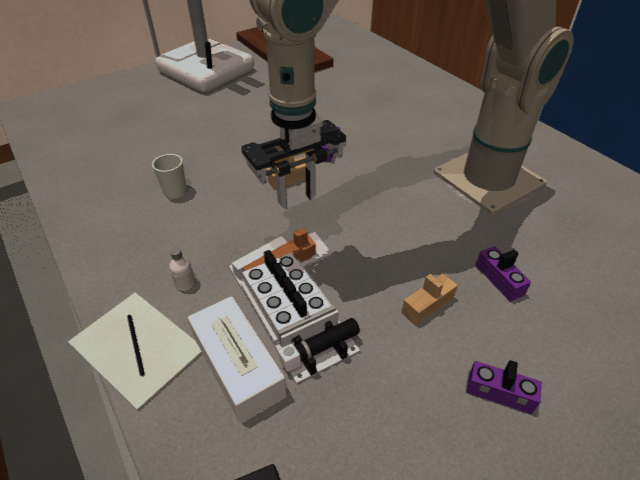

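```bash
python3 -m inch '[-0.3,0,0.2,0,0,0,-0.6,0,0.4,0,0,0,-0.8,0,0.5,0,0,0,-0.8,0,0.5,0,0,0,-0.8,0,0.5,0,0,0,-0.8,0,0.3,0,0,0,-0.7,0,0.1,0,0,0,-0.4,0,0,0,0,0,0,0,0,0,0,0,0,0,0,0,0,0]'; python3 - <<'E'
from h import *
plan()
snap('wrist','wrist33.png'); crop('wrist33.png',220,80,440,300,3,'w33c.png')
E
```

```text
t: 51.68
position: [643.7, 109.3, 160.1]
tool_rot: [-1.573, -0.001, -1.646]
ft_force: [0.2, -0.9, -0.1]
gripper_width: 0.522
t 51.68 pos [643.7 109.3 160.1] yawdeg -4.31 w 49.0 F [ 0.2 -0.9 -0.1]
TURN [0.017 0.    0.01 ] SHIFT [0. 0. 0.]
```

View pics/w33c.png

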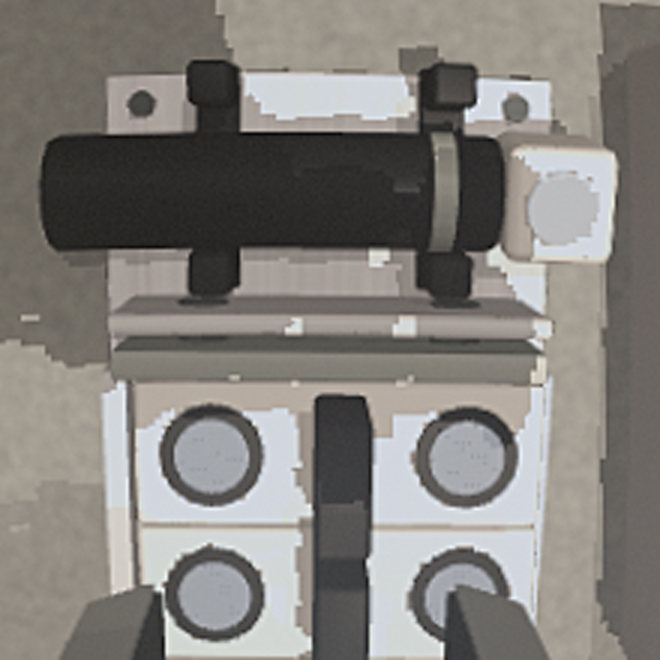

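```bash
python3 - <<'E'
from h import *
o=np.array([643.8,28.4]); a=np.radians(-4.4); R=np.array([[np.cos(a),-np.sin(a)],[np.sin(a),np.cos(a)]])
f='wrist33.png'; c=lambda L:[(220+x/3,80+y/3) for x,y in L]
C=lambda L,z: ((onplane(f,c(L),z)[:,:2]-o)@R).round(1)
print('plate front',C([(112,379),(330,381),(545,383)],52)); print('wall front',C([(112,337),(330,338),(548,338)],53))
w=[[(211,456),(466,456)],[(215,592)]]
print('case1 win',C(w[0],53),C(w[0],53).mean(0)); 
# free-state reference
f='wrist7.png'; c=lambda L:[(210+x/3.4,90+y/3.4) for x,y in L]
print('free plate',C([(127,445),(390,445),(651,445)],52),'wall',C([(121,369),(390,369),(659,369)],53))
f='wrist32.png'; c=lambda L:L
print('win rows',[C(p,53).mean(0).tolist() for p in ([(379,39),(461,46)],[(379,86),(461,92)],[(379,137),(460,141)],[(379,187.5),(459,188.5)])])
print('wedge tab',C([(309,244)],76), 'case4 S edge',C([(353,208),(479,212)],53))
E
```

```text
plate front [[-57.5 105.6]
 [  0.4 104.9]
 [ 58.  104.9]]
wall front [[-57.  117. ]
 [  0.3 116.5]
 [ 58.  117.3]]
case1 win [[-31.3  84.7]
 [ 37.1  84.9]] [ 2.9 84.8]
free plate [[-57.7 100. ]
 [  0.5 100. ]
 [ 58.4 100.3]] wall [[-58.1 117.3]
 [  0.4 117. ]
 [ 59.1 117.6]]
win rows [[3.3000000000000007, 85.25], [2.950000000000001, 45.95], [3.1000000000000014, 5.2], [4.300000000000001, -34.8]]
wedge tab [[-85.7 -75.4]] case4 S edge [[-50.7 -52.1]
 [ 59.2 -54.1]]
```

View pics/side32.png

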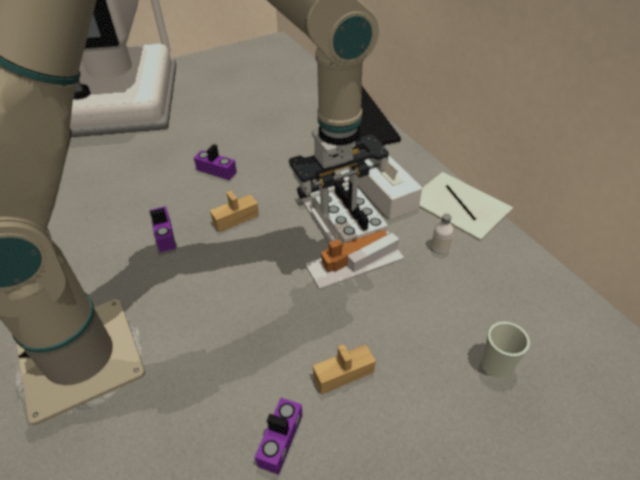

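```bash
python3 -m inch '[0,-0.5,0,0,0,0,0,-0.5,0,0,0,0,0,0,0,0,0,0,0,0,0,0,0,0,0,0,0,0,0,0]'; python3 - <<'E'
from h import *
snap('scene','scene34.png'); crop('scene34.png',180,180,420,420,2.4,'s34c.png')
E
```

```text
t: 52.15
position: [643.9, 107.9, 190.5]
tool_rot: [-1.572, -0.001, -1.649]
ft_force: [-0.1, -0.1, -0.7]
gripper_width: 0.526
```

View pics/s34c.png

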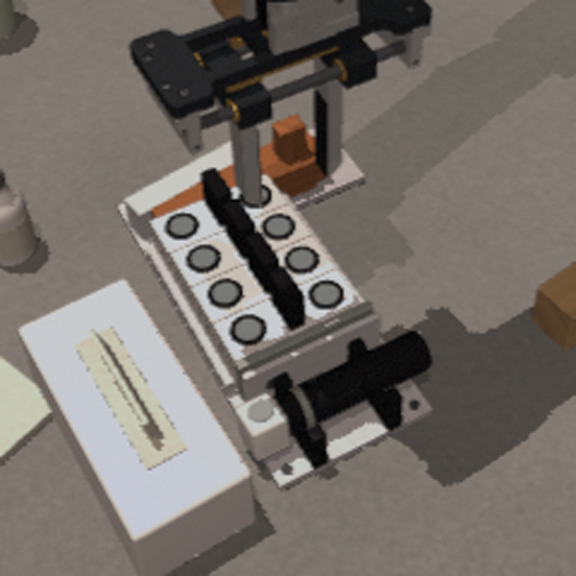

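The four cases stand in a closed row with the wedge driven in. The scope lies in both forks, and the gripper is clear of everything. Handing in.

```bash
python3 -c "
from workcell import manip
print(manip.job_done())"
```

```text
the job is handed in; nothing more can be done
None
```

The cradle is packed and handed in at about 52 s. The scope lies in both forks, and all four lens cases there were stand in the row, so no blanks were needed. I closed the row against the end plate, then drove the wedge in thin end first, straight flank to the row, up to a push of about 18 N. Everything is let go.

Checks from the pictures after letting go:
- **End plate:** pressed in about 5 mm, from 100 to about 105 mm in the cradle frame. The end wall still read 117 mm, as it should.
- **Row:** the cases are about 40 mm apart with no gaps. They sit about 3–4 mm off centre towards +x, close to the lip, carried there by the wedge. The fit is within the lips and nothing stands on one.
- **Wedge:** it stayed put when released, its middle at about x = -26 mm.
- **Force and surroundings:** the wedge push was the largest wrist force I saw. The bottle, the tissue box and the cup were not touched.

No check failed. One reading disagreed: the wedge touched the cheek about 8 mm before the expected x = -55, because I brought it in slightly too close to the cheek. I moved it sideways before pushing on.

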